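Put the violin maker's tools back on their outlines

ROBOT

A 6-joint arm with a two-finger parallel gripper is mounted at the origin on the work surface. World frame = base frame: x ahead of the robot, y to its left, z up, the work surface at z = 0. Lengths are in m, angles in rad, forces in N, time in s.
With the tool pointing down it reaches from about 0.25 to 0.725 m from the base axis. Payload 4 kg.
Tool frame: the origin (TCP) lies midway between the tips of the shut fingers; the grasp point (between the pads) lies 19 mm behind it; z points along the fingers, y is the line along which they close (so a half turn about z gives the same grasp; the last joint's range is limited). The gripper opens to 85 mm and grips with 20 to 120 N. Pads are 22 mm wide; open, the fingers measure 114 mm over their backs; the gripper's body (76 mm by 85 mm) begins 54 mm behind the grasp point. The pads swing forward as they close: fully open they stand 13 mm farther back than shut.
Start: joints at [1.229, 0.241, 0.005, 1.335, 0, 1.571], TCP at [0.168, 0.471, 0.231] pointing down, gripper open.
Joint ranges: [-2.72, 2.72], [-1.05, 1.87], [-1.09, 1.28], [-1.99, 2.15], [-1.42, 1.44], [-3.14, 3.14]. Speed limits (rad/s): [2.79, 2.79, 3.14, 3.14, 3.14, 3.14].

INTERFACE

Orientations are given as a unit quaternion [w, x, y, z].
In Python, from station import arm gives the robot as it stands. The module is installed in compiled form; this text tells all that it offers.
- The arm moves only by the tool move_arm, never from a script. Its argument "plan" is a list of rows, each an object with "offset": the shift along the tool's x, y, z as a fraction of full scale, a list of three; "twist": the turn about the tool's z as a fraction of full scale. A call has exactly 10 rows; each row is the pose to reach, as a shift and turn from the pose commanded when the call began, along the tool's axes at that moment; what a row does not reach only later rows make up. Full scale, the value 1, is 0.1 m for a shift and 0.5 rad for a turn. A row lasts 1/12 s, in which the tool goes at most 41.7 mm and 7.16 degrees, less where a joint would pass 70% of its speed; a pose out of reach is approached as far as the arm can. A call with a number of a shift or a turn outside -1 to 1 is refused whole. A call with a gripper value outside its range is refused whole. "claw" is the opening, from 0 (shut) to 1 (fully open), set as the call begins (left out, the last holds). The fingers move at their own pace and stop on an object; "grip_force" is the grip in N (left out, the last holds). Time passes only in rows, so rows that repeat a pose let the fingers close, or fill a call up. It gives the time, the measured TCP pose, the force, the opening and the grip force at its end, in the units of the state.
- arm.sense(): the state, without advancing time (a new reading comes with each control period).
- arm.grab_frame(name): name is "scene" or "top" or "wrist"; returns (picture, depth): 400x640x3 uint8, red, green, blue; 400x640 float32, m along the optical axis (not along the pixel's ray), 0 where there is no reading.
- arm.calibration(name): a dict with "K" (3x3 intrinsics, pixels), "k1" (the pictures are not rectified: a ray, as slopes to the right and down, at radius r is drawn at 1 + k1 r^2 times it, then the intrinsics apply), "R" (3x3) and "t" (3): a world point X has camera coordinates R X + t. Camera axes: x right, y down, z forward; pixel columns grow to the right and rows downward; lengths in m; the calibration is good to about 2 mm. A picture is of the moment at which its call begins: read the wrist's pose just before it. calibration takes no time and is no camera call; for the wrist camera it gives the pose at the moment of the call.
- arm.job_done(): hands the job in; it is judged then, once.
Trained networks look in the newest picture that a camera, given by its name, has taken for a name from the list of things; names that differ only in an ending like _2 or _b are one class to them, and where a whole thing is asked for, a point or a joint stands for the part that bears it (a point fixed in the world has none). Each returns a list of dicts, best first, with "conf" (0 to 1); they miss things now and then, are a little off and sometimes report something else, mostly with a low value. They report only what shows in the picture. A call takes as long as a camera call. They do not tell look-alikes from the thing itself.
- arm.masks_of(camera, thing): "mask" (400x640 bool, what is visible of it) and "bbox" ([left, top, right, bottom] in pixels, round what is visible of it).
- arm.pinpoint(camera, thing): "pixel" ([column, row] in pixels: a listed point, or the origin of a listed thing).
The state is a dict: "t": time; "qpos": joint angles; "joint_velocities": joint speeds; "joint_efforts": joint torques, N m; "position": TCP position; "tool_rot": TCP orientation; "contact_force": force on the tool from outside, world axes, zero at the start; "wrist_torque": the same for the moment, N m; "finger_gap": finger opening in m; "grip_force": force on a finger pad.
Only numpy, scipy, OpenCV 4.12 (cv2) and the standard library are available. Lean on these libraries where they do the work, as an engineer would, in place of code of your own. Each camera call takes 0.05 s, during which the arm holds its last target. There are 200 camera calls.

TASK

Put the two brass finger planes, the sharpening stone and the round tin back on the wooden boards, each right way up and centred on the black outline of its own shape and size, lined up with it (either way round is fine). Leave the jar and the wooden spool where they are.

Things in the scene. Friction and masses are not known exactly. Their poses are not given: they have to be found in the camera images.
- large_plane: The larger of two brass finger planes, lying on its sole: a solid brass body with straight parallel sides and half-round ends, 90 mm long (its x) by 40 mm wide (its y), sides 26 mm high; the steel iron stands up to 9 mm higher in the middle. About 300 g. Origin: centre of its underside; z up. Grip it across its width.
- small_plane: The smaller of two brass finger planes, the same shape: 50 mm long (its x) by 24 mm wide (its y), sides 22 mm high, iron up to 5 mm higher. About 100 g. Origin: centre of its underside; z up. Grip it across its width.
- stone: Sharpening stone, a plain rectangular grey block 96 mm long (its x), 36 mm wide (its y), 22 mm high, dark below and lighter above. About 180 g. Origin: centre of its underside; z up. Grip it across its width.
- tin: Flat round metal rosin tin, 55 mm across, 22 mm high, lid up. About 90 g. Origin: centre of its underside; z up.
- large_plane_board: Fixed pale wooden board, 120 mm (its x) by 84 mm (its y), 8 mm thick, with a flat black silhouette inlaid flush in the middle of its top: a bar with half-round ends, 94 by 44 mm, long along x, for the larger plane. Origin: centre of the board's underside, straight below the silhouette's centre; z up; the tool belongs on top of the board, 8 mm above this origin.
- small_plane_board: Fixed pale wooden board, 120 mm (its x) by 84 mm (its y), 8 mm thick, with a flat black silhouette inlaid flush in the middle of its top: a bar with half-round ends, 54 by 28 mm, long along x, for the smaller plane. Origin: centre of the board's underside, straight below the silhouette's centre; z up; the tool belongs on top of the board, 8 mm above this origin.
- stone_board: Fixed pale wooden board, 120 mm (its x) by 84 mm (its y), 8 mm thick, with a flat black silhouette inlaid flush in the middle of its top: a square-cornered rectangle, 100 by 40 mm, long along x, for the sharpening stone. Origin: centre of the board's underside, straight below the silhouette's centre; z up; the tool belongs on top of the board, 8 mm above this origin.
- tin_board: Fixed pale wooden board, 120 mm (its x) by 84 mm (its y), 8 mm thick, with a flat black silhouette inlaid flush in the middle of its top: a disc 58 mm across, for the tin. Origin: centre of the board's underside, straight below the silhouette's centre; z up; the tool belongs on top of the board, 8 mm above this origin.
- jar: Bystander: amber glass jar with a metal cap, 54 mm across, 68 mm tall, loose on the bench to the robot's left. Origin: centre of its underside. Leave it alone.
- spool: Bystander: brown wooden clamp spool, 48 mm across, 60 mm tall, loose on the bench to the robot's right. Origin: centre of its underside. Leave it alone.
Not all that is in view belongs to the job. What is shaped like the tin_board but turquoise is not meant.

How it is judged:
By the outcome, as a careful person would: the job done as asked, in the order asked, and still so for the second after the job is handed in, with the robot touching nothing.
It also fails if it takes over 109 s, if anything falls off the work surface, if the arm or the gripper's body presses on something with over 40 N, if the wrist force passes 120 N, or if a joint passes its speed limit or range.

## Working session

There is one attempt and no reset: what is moved stays moved. The work goes in short steps, Python scripts to look and compute and a tool call to move; the robot and the scene stay as the last step left them, time stands still between calls to the robot, and variables do not carry over. Pictures are saved under pics/ and viewed, at most 17 in all, crops included, and the job is handed in when it is done.

Besides the shell and the picture viewer there is one more tool, called after "Request:" as a command line: name --argument value ..., lists and objects as JSON in quotes. move_arm: Moves the arm, as the interface text tells. Shift numbers are shares of 0.1 m and turn numbers shares of 0.5 rad, none past 1 either way. Its arguments: {"type":"object","properties":{"plan":{"type":"array","items":{"type":"object","properties":{"offset":{"type":"array","items":{"type":"number"}},"twist":{"type":"number"}}}},"claw":{"type":"number"},"grip_force":{"type":"number"}},"required":["plan"]}

```bash
mkdir -p pics
cat > h.py <<'E'
import numpy as np, cv2
from station import arm
def unproj(c,uv):
    K=np.array(c["K"]);p=(np.array(uv,float).reshape(-1,2)-K[:2,2])/[K[0,0],K[1,1]]
    q=p.copy()
    for _ in range(20): q=p/(1+c["k1"]*(q**2).sum(1,keepdims=True))
    return np.c_[q,np.ones(len(q))]
def world_depth(c,uv,d):
    return (unproj(c,uv)*np.asarray(d).reshape(-1,1)-np.array(c["t"]))@np.array(c["R"])
def world_z(c,uv,z):
    R=np.array(c["R"]);t=np.array(c["t"]);o=-R.T@t;r=unproj(c,uv)@R
    return o+r*((z-o[2])/r[:,2])[:,None]
E
python3 - <<'E'
from h import *
s=arm.sense();print(s)
for n in("top","scene","wrist"):
    im,d=arm.grab_frame(n);c=arm.calibration(n)
    cv2.imwrite(f"pics/{n}0.png",im[:,:,::-1]);np.save(f"{n}0.npy",d)
    print(n,c["k1"],np.round(-np.array(c["R"]).T@np.array(c["t"]),3),np.array(c["K"]).round(1).tolist())
for n in("top","scene"):
    c=arm.calibration(n);d=np.load(f"{n}0.npy")
    for th in "large_plane small_plane stone tin large_plane_board small_plane_board stone_board tin_board".split():
        for m in arm.masks_of(n,th)[:4]:
            ys,xs=np.nonzero(m["mask"]);ok=d[ys,xs]>0
            P=world_depth(c,np.c_[xs,ys][ok],d[ys,xs][ok])
            print(n,th,round(m["conf"],2),m["bbox"],np.median(P,0).round(3),np.percentile(P[:,2],[5,95]).round(3))
E
```

```text
{'t': 0.0, 'qpos': array([1.22897010e+00, 2.41435095e-01, 3.66866147e-03, 1.33518836e+00,
       3.92792784e-06, 1.57082246e+00]), 'joint_velocities': array([-2.43473648e-04,  7.57101142e-04,  1.59005968e-03, -8.11633510e-05,
        1.10354538e-03, -4.87718949e-04]), 'joint_efforts': array([-1.20123270e-03, -3.72319829e+01,  2.52407545e+01,  1.70260342e-02,
       -1.46776019e-04,  3.56121106e-06]), 'position': array([0.16738337, 0.47045519, 0.23038071]), 'tool_rot': array([-1.85479513e-04,  1.70095008e-01,  9.85427077e-01, -1.06317513e-03]), 'contact_force': array([-0.03325339, -0.12142238, -0.18689544]), 'wrist_torque': array([-0.04070532, -0.00899743, -0.01315381]), 'grip_force': 0.0, 'finger_gap': 0.0854482384904871}
top -0.050126458011853475 [ 0.381 -0.027  1.428] [[455.6, 0.0, 318.1], [0.0, 455.6, 196.1], [0.0, 0.0, 1.0]]
scene -0.07070217717110384 [ 1.401 -0.933  0.855] [[396.7, 0.0, 323.7], [0.0, 396.7, 200.3], [0.0, 0.0, 1.0]]
wrist 0.007011330890223646 [0.098 0.495 0.372] [[303.4, 0.0, 312.3], [0.0, 303.4, 202.6], [0.0, 0.0, 1.0]]
top large_plane 0.57 [348.3, 142.7, 359.1,
[... 801 characters left out ...]
.029]
scene small_plane 0.55 [264.3, 244.5, 276.2, 257.5] [ 0.586 -0.325  0.019] [0.004 0.025]
scene stone 0.61 [375.6, 180.3, 400.7, 191.9] [0.591 0.305 0.016] [-0.002  0.023]
scene tin 0.48 [240.2, 211.1, 255.7, 226.9] [ 0.384 -0.272  0.019] [-0.002  0.023]
scene large_plane_board 0.53 [330.7, 172.8, 357.3, 185.0] [0.417 0.236 0.006] [-0.001  0.01 ]
scene small_plane_board 0.58 [317.6, 182.6, 346.7, 200.2] [0.464 0.087 0.006] [0.002 0.01 ]
scene stone_board 0.78 [280.8, 205.1, 316.3, 222.7] [ 0.486 -0.109  0.007] [0.003 0.01 ]
scene tin_board 0.73 [351.8, 198.4, 387.3, 220.7] [0.655 0.108 0.007] [0.   0.01]
scene tin_board 0.63 [394.1, 194.0, 428.2, 210.0] [0.74  0.261 0.006] [0.002 0.009]
```

Run:
```python
import cv2
im=cv2.imread("pics/top0.png")[90:290,180:440]
cv2.imwrite("pics/top0c.png",cv2.resize(im,None,fx=3,fy=3,interpolation=cv2.INTER_CUBIC))
```

```text
(no output)
```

View pics/top0c.png

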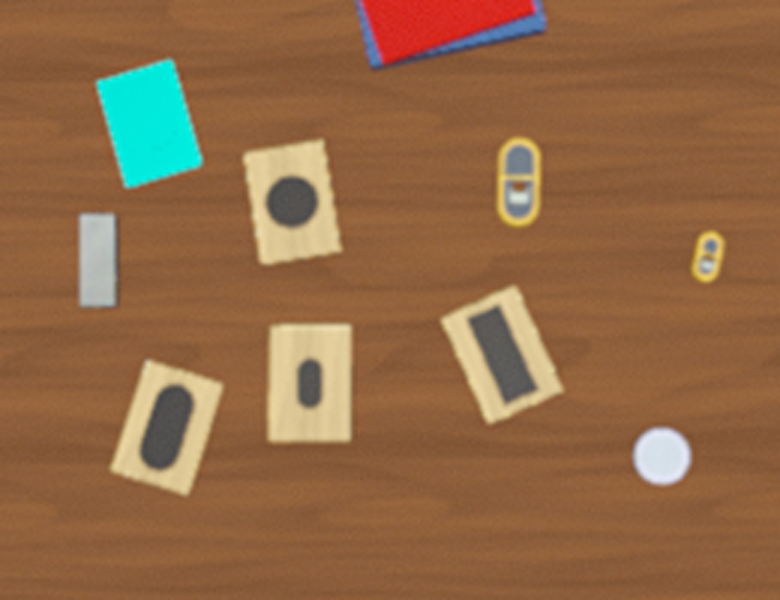

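View pics/wrist0.png

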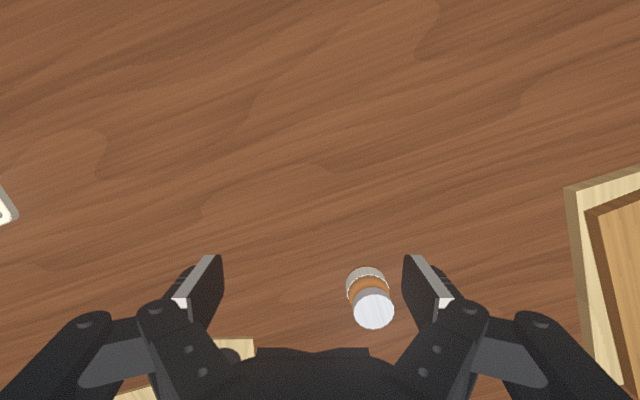

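```bash
cat >> h.py <<'E'
def proj(c,X):
    P=X@np.array(c["R"]).T+np.array(c["t"]);q=P[:,:2]/P[:,2:];q=q*(1+c["k1"]*(q**2).sum(1,keepdims=True))
    K=np.array(c["K"]);return q*[K[0,0],K[1,1]]+K[:2,2]
# kind: length,width,round?,z0,z1
T=dict(large_plane=(90,40,1,0,26),small_plane=(50,24,1,0,22),stone=(96,36,0,0,22),tin=(55,55,1,0,22),
 large_plane_board=(94,44,1,8,8),small_plane_board=(54,28,1,8,8),stone_board=(100,40,0,8,8),tin_board=(58,58,1,8,8))
def outline(k,x,y,a,dz=0):
    L,W,r,z0,z1=[v/1000 if i!=2 else v for i,v in enumerate(T[k])]
    if r:
        t=np.linspace(-np.pi/2,np.pi/2,20);q=np.c_[np.cos(t)*W/2+(L-W)/2,np.sin(t)*W/2];q=np.r_[q,-q]
    else: q=np.array([[1,1],[-1,1],[-1,-1],[1,-1]])*[L/2,W/2]
    R=np.array([[np.cos(a),-np.sin(a)],[np.sin(a),np.cos(a)]]);q=q@R.T+[x,y]
    return np.r_[np.c_[q,0*q[:,:1]+z0+dz],np.c_[q,0*q[:,:1]+z1+dz]]
def stats(h,c,z):
    # centroid and axis of polygon, rectified onto plane z
    P=world_z(c,h.reshape(-1,2),z)[:,:2].astype(np.float64)
    m=cv2.moments((P*1e4).astype(np.float32).reshape(-1,1,2))
    return np.array([m["m10"],m["m01"]])/m["m00"]/1e4,.5*np.arctan2(2*m["mu11"],m["mu20"]-m["mu02"]),m["m00"]/100
def fit(k,im,c,x,y,rad=None,dz=0):
    """colour mask near (x,y), then fixed-point match of the model's hull"""
    zt=T[k][4]/1000+dz
    board=k.endswith("board")
    rad=rad or T[k][0]/2000+.012
    zm=zt
    t=np.linspace(0,2*np.pi,40);roi=np.zeros(im.shape[:2],np.uint8)
    cv2.fillPoly(roi,[proj(c,np.c_[x+rad*np.cos(t),y+rad*np.sin(t),0*t+zm]).astype(np.int32)],1)
    f=im.astype(int);hsv=cv2.cvtColor(im,cv2.COLOR_RGB2HSV).astype(int)
    if board: m=f.max(2)<115
    elif k in("stone","tin"): m=hsv[:,:,1]<75
    else: m=((hsv[:,:,1]<75)|((hsv[:,:,0]>19)&(hsv[:,:,0]<40)&(hsv[:,:,1]>90)))
    m=(m&(roi>0)).astype(np.uint8)
    n,l,s,_=cv2.connectedComponentsWithStats(cv2.morphologyEx(m,cv2.MORPH_CLOSE,np.ones((3,3),np.uint8)))
    if n<2: return None
    b=(l==1+s[1:,4].argmax()).astype(np.uint8)
    # subpixel outline: upsample
    B=cv2.resize(b*255,None,fx=4,fy=4,interpolation=cv2.INTER_LINEAR)
    C=max(cv2.findContours((B>127).astype(np.uint8),cv2.RETR_EXTERNAL,cv2.CHAIN_APPROX_NONE)[0],key=cv2.contourArea)
    H=(cv2.convexHull(C).reshape(-1,2)+.5)/4-.5
    g,ga,A=stats(H,c,zt);a=ga;p=g.copy()
    for _ in range(15):
        M=cv2.convexHull(proj(c,outline(k,*p,a,dz)).astype(np.float32)).reshape(-1,2)
        mg,ma,mA=stats(M,c,zt);p+=g-mg;a+=(ga-ma+np.pi/2)%np.pi-np.pi/2
    return p,a%np.pi,A/mA,H
E
cat > f0.py <<'E'
from h import *
G=dict(large_plane=(.659,-.121),small_plane=(.577,-.312),stone=(.586,.318),tin=(.374,-.258),large_plane_board=(.416,.248),small_plane_board=(.455,.1),stone_board=(.482,-.101),tin_board=(.645,.115))
for n in("top","scene"):
    im=cv2.imread(f"pics/{n}0.png")[:,:,::-1].copy();c=arm.calibration(n)
    for k,g in G.items():
        r=fit(k,im,c,*g)
        print(n,k,r and (r[0].round(4),r[1].round(3),r[2].round(2)))
c=arm.calibration("wrist");R=np.array(c["R"]);print("axis",R[2],proj(c,np.array([[.167,.470,0],[.167,.47,.026]])), world_z(c,[[312,202]],0))
E
python3 f0.py
```

```text
Traceback (most recent call last):
  File "f0.py", line 7, in <module>
    print(n,k,r and (r[0].round(4),r[1].round(3),r[2].round(2)))
                                                 ^^^^^^^^^^
AttributeError: 'float' object has no attribute 'round'
```

```bash
sed -i 's/r\[2\].round(2)/round(r[2],2)/;s/r\[1\].round(3)/round(r[1],3)/' f0.py; python3 f0.py
```

```text
top large_plane (array([ 0.6632, -0.1211]), np.float64(3.113), 1.06)
top small_plane (array([ 0.5812, -0.3164]), np.float64(2.966), 1.09)
top stone (array([0.5894, 0.3232]), np.float64(0.011), 0.99)
top tin (array([ 0.3751, -0.2618]), np.float64(3.005), 1.19)
top large_plane_board (array([0.4134, 0.2506]), np.float64(2.822), 0.82)
top small_plane_board (array([0.4572, 0.1006]), np.float64(3.12), 0.66)
top stone_board (array([ 0.4833, -0.0994]), np.float64(0.405), 0.8)
top tin_board (array([0.6492, 0.1185]), np.float64(1.989), 0.78)
scene large_plane (array([ 0.6492, -0.1125]), np.float64(0.343), 0.45)
scene small_plane (array([ 0.5671, -0.3094]), np.float64(0.211), 0.21)
scene stone (array([0.5826, 0.319 ]), np.float64(0.12), 0.86)
scene tin (array([ 0.3642, -0.2578]), np.float64(2.52), 0.76)
scene large_plane_board (array([0.4129, 0.2472]), np.float64(2.804), 0.98)
scene small_plane_board (array([0.4559, 0.0969]), np.float64(3.063), 0.94)
scene stone_board (array([ 0.4769, -0.1053]), np.float64(0.368), 1.17)
scene tin_board (array([0.646, 0.12 ]), np.float64(2.676), 1.15)
axis [ 0.27082003 -0.0966987  -0.95776086] [[311.69223922 172.6660262 ]
 [311.63985924 176.98581211]] [[0.20302028 0.4575781  0.        ]]
```

Request:
move_arm --plan '[{"offset": [-0.1,0,0],"twist": -0.07},{"offset": [-0.2,0,0],"twist": -0.14},{"offset": [-0.3,0,0],"twist": -0.21},{"offset": [-0.4,0,0],"twist": -0.28},{"offset": [-0.5,0,0],"twist": -0.35},{"offset": [-0.6,0,0],"twist": -0.42},{"offset": [-0.7,0,0],"twist": -0.5},{"offset": [-0.8,0,0],"twist": -0.57},{"offset": [-0.9,0,0],"twist": -0.64},{"offset": [-1,0,0],"twist": -0.705}]' --claw 1

```text
t: 1.78
position: [0.2623, 0.4374, 0.2313]
tool_rot: [-0.0, -0.006, 1.0, -0.0]
contact_force: [-0.1, -0.3, 0.6]
finger_gap: 0.0853
grip_force: 0.0
```

Request:
move_arm --plan '[{"offset": [-0.1,-0.03,0],"twist": 0},{"offset": [-0.2,-0.06,0],"twist": 0},{"offset": [-0.3,-0.1,0],"twist": 0},{"offset": [-0.4,-0.13,0],"twist": 0},{"offset": [-0.5,-0.17,0],"twist": 0},{"offset": [-0.6,-0.2,0],"twist": 0},{"offset": [-0.7,-0.25,0],"twist": 0},{"offset": [-0.8,-0.3,0],"twist": 0},{"offset": [-0.9,-0.35,0],"twist": 0},{"offset": [-1,-0.4,0],"twist": 0}]'

```text
t: 2.62
position: [0.3632, 0.398, 0.2313]
tool_rot: [-0.0, -0.005, 1.0, -0.0]
contact_force: [0.7, 0.6, -0.7]
finger_gap: 0.0851
grip_force: 0.0
```

Request:
move_arm --plan '[{"offset": [-0.1,-0.03,0],"twist": 0},{"offset": [-0.2,-0.06,0],"twist": 0},{"offset": [-0.3,-0.1,0],"twist": 0},{"offset": [-0.4,-0.13,0],"twist": 0},{"offset": [-0.5,-0.17,0],"twist": 0},{"offset": [-0.6,-0.2,0],"twist": 0},{"offset": [-0.7,-0.25,0],"twist": 0},{"offset": [-0.8,-0.3,0],"twist": 0},{"offset": [-0.9,-0.35,0],"twist": 0},{"offset": [-1,-0.4,0],"twist": 0}]'

```text
t: 3.45
position: [0.4636, 0.3591, 0.2313]
tool_rot: [-0.0, -0.005, 1.0, -0.0]
contact_force: [0.7, 0.4, -0.9]
finger_gap: 0.0855
grip_force: 0.0
```

Request:
move_arm --plan '[{"offset": [-0.13,-0.03,0],"twist": 0},{"offset": [-0.26,-0.06,0],"twist": 0},{"offset": [-0.39,-0.1,0],"twist": 0},{"offset": [-0.52,-0.13,0],"twist": 0},{"offset": [-0.65,-0.17,0],"twist": 0},{"offset": [-0.78,-0.2,0],"twist": 0},{"offset": [-0.91,-0.25,0],"twist": 0},{"offset": [-1,-0.35,0],"twist": 0},{"offset": [-1,-0.37,0],"twist": 0},{"offset": [-1,-0.37,0],"twist": 0}]'

```text
t: 4.28
position: [0.5634, 0.3225, 0.231]
tool_rot: [-0.0, -0.004, 1.0, -0.0]
contact_force: [0.2, 0.2, 0.6]
finger_gap: 0.0852
grip_force: 0.0
```

```bash
cat > look.py <<'E'
import sys
from h import *
G=dict(large_plane=(.663,-.121),small_plane=(.581,-.316),stone=(.589,.323),tin=(.375,-.262),large_plane_board=(.413,.25),small_plane_board=(.457,.1),stone_board=(.482,-.100),tin_board=(.648,.119))
tag=sys.argv[1];ks=sys.argv[2].split(",");cam=sys.argv[3] if len(sys.argv)>3 else "wrist"
s=arm.sense();c=arm.calibration(cam);im,d=arm.grab_frame(cam);o=im.copy()
q=s["tool_rot"];phi=np.arctan2(2*q[1]*q[2],q[0]**2+q[1]**2-q[2]**2-q[3]**2)%(2*np.pi)
x=np.array([np.cos(phi),np.sin(phi)]);y=np.array([np.sin(phi),-np.cos(phi)])
print("t",round(s["t"],2),"pos",s["position"].round(4),"phi",round(phi,3))
for k in ks:
    b=k[:-1] if k.endswith("+") else k
    dz=.008 if k.endswith("+") else 0
    g=G[b+"_board"] if dz else G[b]
    r=fit(b,im,c,*g,dz=dz)
    if r is None: print(k,"none");continue
    p,a,ar,H=r
    m=np.zeros(im.shape[:2],np.uint8);cv2.fillPoly(m,[H.astype(np.int32)],1);m=cv2.erode(m,np.ones((5,5)))
    ys,xs=np.nonzero((m>0)&(d>0));z=world_depth(c,np.c_[xs,ys],d[ys,xs])[:,2]
    e=p-s["position"][:2];da=(a-phi+np.pi/2)%np.pi-np.pi/2
    print(k,p.round(4),"a",round(a,3),"area",round(ar,2),"z",np.median(z).round(4),"| tool dx,dy",round(e@x*10,3),round(e@y*10,3),"dz to 0:",round(s["position"][2]*10,3),"twist",round(-da/.5,3))
    M=cv2.convexHull(proj(c,outline(b,*p,a,dz)).astype(np.float32)).astype(np.int32);cv2.polylines(o,[M],True,(255,0,255),1)
cv2.imwrite(f"pics/{tag}.png",o[:,:,::-1]);cv2.imwrite(f"pics/{tag}_raw.png",im[:,:,::-1])
E
python3 look.py w1 stone,tin_board,large_plane_board,small_plane_board
```

```text
t 4.28 pos [0.5634 0.3225 0.231 ] phi 3.15
stone [0.5858 0.3188] a 0.007 area 1.02 z 0.0205 | tool dx,dy -0.224 -0.039 dz to 0: 2.31 twist 0.003
tin_board [0.6454 0.1163] a 2.626 area 0.95 z 0.007 | tool dx,dy -0.801 -2.069 dz to 0: 2.31 twist 1.049
large_plane_board [0.4152 0.2469] a 2.772 area 0.86 z 0.0071 | tool dx,dy 1.488 -0.743 dz to 0: 2.31 twist 0.757
small_plane_board [0.4541 0.0988] a 3.129 area 0.96 z 0.0072 | tool dx,dy 1.113 -2.227 dz to 0: 2.31 twist 0.043
```

View pics/w1.png

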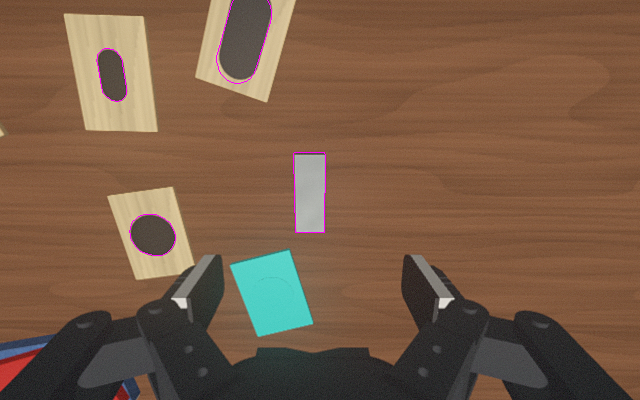

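Request:
move_arm --plan '[{"offset": [-0.05,-0.01,0.15],"twist": 0},{"offset": [-0.1,-0.02,0.3],"twist": 0},{"offset": [-0.15,-0.03,0.45],"twist": 0},{"offset": [-0.2,-0.04,0.6],"twist": 0},{"offset": [-0.22,-0.04,0.75],"twist": 0},{"offset": [-0.22,-0.04,0.9],"twist": 0},{"offset": [-0.22,-0.04,1],"twist": 0},{"offset": [-0.22,-0.04,1],"twist": 0},{"offset": [-0.22,-0.04,1],"twist": 0},{"offset": [-0.22,-0.04,1],"twist": 0}]'

```text
t: 5.17
position: [0.5853, 0.3205, 0.1325]
tool_rot: [0.001, -0.006, 1.0, 0.0]
contact_force: [0.4, -0.2, 0.8]
finger_gap: 0.085
grip_force: 0.0
```

```bash
python3 look.py w2 stone
```

```text
t 5.17 pos [0.5853 0.3205 0.1325] phi 3.153
stone [0.5856 0.3188] a 0.013 area 1.01 z 0.0205 | tool dx,dy -0.003 -0.017 dz to 0: 1.325 twist -0.003
```

View pics/w2.png

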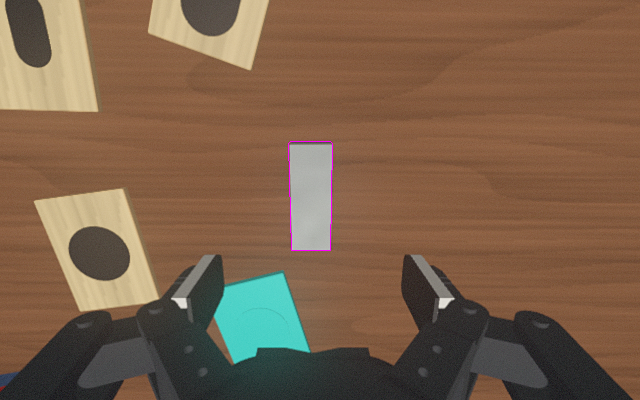

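Request:
move_arm --plan '[{"offset": [0,-0.01,0.15],"twist": 0},{"offset": [0,-0.015,0.3],"twist": 0},{"offset": [0,-0.015,0.45],"twist": 0},{"offset": [0,-0.015,0.6],"twist": 0},{"offset": [0,-0.015,0.75],"twist": 0},{"offset": [0,-0.015,0.9],"twist": 0},{"offset": [0,-0.015,1],"twist": 0},{"offset": [0,-0.015,1],"twist": 0},{"offset": [0,-0.015,1],"twist": 0},{"offset": [0,-0.015,1],"twist": 0}]'

```text
t: 6.05
position: [0.586, 0.319, 0.0327]
tool_rot: [0.001, -0.005, 1.0, 0.001]
contact_force: [0.2, 0.3, 0.4]
finger_gap: 0.0854
grip_force: 0.0
```

Request:
move_arm --plan '[{"offset": [0,0,0.1],"twist": 0},{"offset": [0,0,0.2],"twist": 0},{"offset": [0,0,0.27],"twist": 0},{"offset": [0,0,0.27],"twist": 0},{"offset": [0,0,0.27],"twist": 0},{"offset": [0,0,0.27],"twist": 0},{"offset": [0,0,0.27],"twist": 0},{"offset": [0,0,0.27],"twist": 0},{"offset": [0,0,0.27],"twist": 0},{"offset": [0,0,0.27],"twist": 0}]'

```text
t: 6.88
position: [0.5853, 0.3186, 0.0047]
tool_rot: [0.0, -0.005, 1.0, 0.0]
contact_force: [-0.0, 0.1, 0.9]
finger_gap: 0.0853
grip_force: 0.0
```

Request:
move_arm --plan '[{"offset": [0,0,0],"twist": 0},{"offset": [0,0,0],"twist": 0},{"offset": [0,0,0],"twist": 0},{"offset": [0,0,0],"twist": 0},{"offset": [0,0,0],"twist": 0},{"offset": [0,0,0],"twist": 0},{"offset": [0,0,0],"twist": 0},{"offset": [0,0,0],"twist": 0},{"offset": [0,0,0],"twist": 0},{"offset": [0,0,0],"twist": 0}]' --claw 0 --grip_force 40

```text
t: 7.72
position: [0.5853, 0.3186, 0.0046]
tool_rot: [0.0, -0.005, 1.0, 0.0]
contact_force: [-0.2, 0.3, 2.3]
finger_gap: 0.0353
grip_force: 42.3
```

Request:
move_arm --plan '[{"offset": [0,0,-0.2],"twist": 0},{"offset": [0,0,-0.4],"twist": 0},{"offset": [0,-0.05,-0.6],"twist": 0},{"offset": [0,-0.1,-0.8],"twist": 0},{"offset": [0,-0.18,-1],"twist": 0},{"offset": [0,-0.26,-1],"twist": 0},{"offset": [0,-0.34,-1],"twist": 0},{"offset": [0,-0.42,-1],"twist": 0},{"offset": [0,-0.51,-1],"twist": 0},{"offset": [0,-0.6,-1],"twist": 0}]'

```text
t: 8.55
position: [0.5845, 0.257, 0.1022]
tool_rot: [-0.002, -0.005, 1.0, -0.001]
contact_force: [-0.5, 0.6, -0.9]
finger_gap: 0.0351
grip_force: 42.0
```

Request:
move_arm --plan '[{"offset": [0.03,-0.1,0],"twist": 0},{"offset": [0.06,-0.2,0],"twist": 0},{"offset": [0.1,-0.3,-0.1],"twist": 0},{"offset": [0.13,-0.4,-0.2],"twist": 0},{"offset": [0.17,-0.5,-0.3],"twist": 0},{"offset": [0.2,-0.6,-0.3],"twist": 0},{"offset": [0.25,-0.7,-0.3],"twist": 0},{"offset": [0.3,-0.8,-0.3],"twist": 0},{"offset": [0.35,-0.9,-0.3],"twist": 0},{"offset": [0.4,-1,-0.3],"twist": 0}]'

```text
t: 9.38
position: [0.5458, 0.157, 0.1338]
tool_rot: [-0.001, -0.005, 1.0, -0.0]
contact_force: [-0.9, 0.0, -1.8]
finger_gap: 0.0348
grip_force: 41.9
```

Request:
move_arm --plan '[{"offset": [0.03,-0.1,0],"twist": -0.08},{"offset": [0.06,-0.2,0],"twist": -0.16},{"offset": [0.1,-0.3,0],"twist": -0.24},{"offset": [0.13,-0.4,0],"twist": -0.32},{"offset": [0.17,-0.5,0],"twist": -0.4},{"offset": [0.2,-0.6,0],"twist": -0.48},{"offset": [0.25,-0.7,0],"twist": -0.56},{"offset": [0.3,-0.8,0],"twist": -0.64},{"offset": [0.35,-0.9,0],"twist": -0.72},{"offset": [0.4,-1,0],"twist": -0.79}]'

```text
t: 10.22
position: [0.5069, 0.0567, 0.1339]
tool_rot: [-0.0, -0.202, 0.979, 0.0]
contact_force: [0.4, 0.5, -1.8]
finger_gap: 0.0351
grip_force: 41.9
```

```bash
python3 look.py w3 stone_board,small_plane_board,tin_board,tin,small_plane
```

```text
t 10.22 pos [0.5069 0.0567 0.1339] phi 3.549
stone_board [ 0.481  -0.1035] a 0.41 area 0.94 z 0.0071 | tool dx,dy 0.873 -1.368 dz to 0: 1.339 twist -0.006
small_plane_board [0.4533 0.0961] a 3.106 area 0.87 z 0.0069 | tool dx,dy 0.336 0.574 dz to 0: 1.339 twist 0.886
tin_board [0.6689 0.1297] a 2.424 area 0.67 z 0.2076 | tool dx,dy -1.777 0.028 dz to 0: 1.339 twist 2.251
tin none
small_plane none
```

View pics/w3.png

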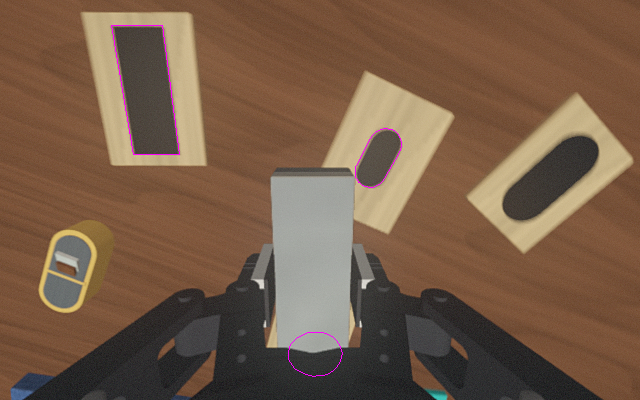

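Request:
move_arm --plan '[{"offset": [0.06,-0.1,0],"twist": 0},{"offset": [0.12,-0.2,0],"twist": 0},{"offset": [0.18,-0.3,0],"twist": 0},{"offset": [0.24,-0.4,0],"twist": 0},{"offset": [0.3,-0.5,0],"twist": 0},{"offset": [0.36,-0.6,0],"twist": 0},{"offset": [0.42,-0.7,0],"twist": 0},{"offset": [0.48,-0.8,0],"twist": 0},{"offset": [0.5,-0.8,0],"twist": 0},{"offset": [0.5,-0.8,0],"twist": 0}]'

```text
t: 11.1
position: [0.4931, -0.0363, 0.1343]
tool_rot: [-0.0, -0.201, 0.98, 0.0]
contact_force: [-0.2, 0.0, -1.8]
finger_gap: 0.0351
grip_force: 41.9
```

```bash
python3 look.py w4 stone_board,small_plane_board,large_plane,tin
```

```text
t 11.1 pos [ 0.4931 -0.0363  0.1343] phi 3.546
stone_board [ 0.4775 -0.09  ] a 0.586 area 1.53 z 0.007 | tool dx,dy 0.355 -0.432 dz to 0: 1.343 twist -0.364
small_plane_board [0.4539 0.0973] a 3.123 area 0.98 z 0.0069 | tool dx,dy -0.165 1.383 dz to 0: 1.343 twist 0.845
large_plane [ 0.6773 -0.1139] a 2.612 area 1.89 z 0.1905 | tool dx,dy -1.388 -1.437 dz to 0: 1.343 twist 1.868
tin none
```

```bash
sed -i 's/rad=None,dz=0)/rad=None,dz=0,dep=None)/; s/^    m=(m&(roi>0)).astype/    if dep is not None:\n        yy,xx=np.nonzero(roi);zz=world_depth(c,np.c_[xx,yy],dep[yy,xx])[:,2];roi[yy,xx]=(abs(zz-zt)<.035)\n    m=(m\&(roi>0)).astype/' h.py; sed -i 's/,dz=dz)/,dz=dz,dep=d)/' look.py; python3 look.py w5 stone_board,small_plane_board
```

```text
t 11.15 pos [ 0.4933 -0.0358  0.1343] phi 3.546
stone_board [ 0.4807 -0.1026] a 0.395 area 0.96 z 0.007 | tool dx,dy 0.379 -0.564 dz to 0: 1.343 twist 0.019
small_plane_board [0.4539 0.0974] a 3.128 area 0.98 z 0.0069 | tool dx,dy -0.162 1.379 dz to 0: 1.343 twist 0.837
```

View pics/w5.png

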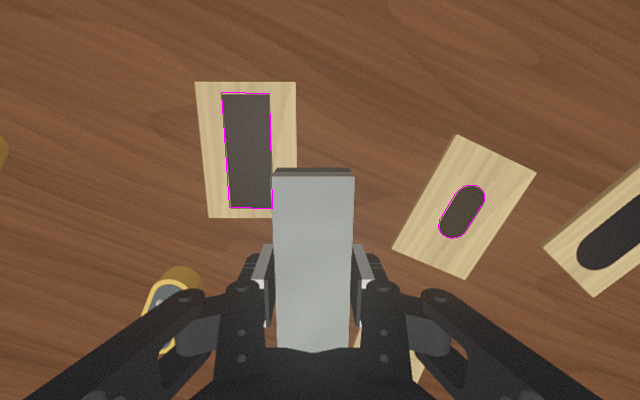

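Request:
move_arm --plan '[{"offset": [0.08,-0.1,0],"twist": 0},{"offset": [0.16,-0.2,0],"twist": 0},{"offset": [0.24,-0.3,0],"twist": 0},{"offset": [0.32,-0.4,0.1],"twist": 0},{"offset": [0.38,-0.5,0.2],"twist": 0},{"offset": [0.38,-0.57,0.3],"twist": 0},{"offset": [0.38,-0.57,0.45],"twist": 0},{"offset": [0.38,-0.57,0.6],"twist": 0},{"offset": [0.38,-0.57,0.7],"twist": 0},{"offset": [0.38,-0.57,0.7],"twist": 0}]'

```text
t: 12.03
position: [0.4791, -0.1022, 0.0615]
tool_rot: [-0.002, -0.202, 0.979, 0.001]
contact_force: [-0.5, 0.2, -2.3]
finger_gap: 0.0348
grip_force: 41.9
```

Request:
move_arm --plan '[{"offset": [0,0,0.1],"twist": 0},{"offset": [0,0,0.2],"twist": 0},{"offset": [0,0,0.3],"twist": 0},{"offset": [0,0,0.37],"twist": 0},{"offset": [0,0,0.42],"twist": 0},{"offset": [0,0,0.46],"twist": 0},{"offset": [0,0,0.49],"twist": 0},{"offset": [0,0,0.51],"twist": 0},{"offset": [0,0,0.51],"twist": 0},{"offset": [0,0,0.51],"twist": 0}]'

```text
t: 12.87
position: [0.4813, -0.103, 0.0135]
tool_rot: [0.0, -0.201, 0.979, -0.0]
contact_force: [0.8, -0.3, -1.1]
finger_gap: 0.0354
grip_force: 42.0
```

Request:
move_arm --plan '[{"offset": [0,0,0.01],"twist": 0},{"offset": [0,0,0.01],"twist": 0},{"offset": [0,0,0.01],"twist": 0},{"offset": [0,0,0.01],"twist": 0},{"offset": [0,0,0.01],"twist": 0},{"offset": [0,0,0.01],"twist": 0},{"offset": [0,0,0.01],"twist": 0},{"offset": [0,0,0.01],"twist": 0},{"offset": [0,0,0.01],"twist": 0},{"offset": [0,0,0.01],"twist": 0}]'

```text
t: 13.7
position: [0.4812, -0.103, 0.0125]
tool_rot: [0.0, -0.201, 0.979, -0.0]
contact_force: [-0.2, 0.1, 0.3]
finger_gap: 0.0349
grip_force: 42.2
```

Request:
move_arm --plan '[{"offset": [0,0,0],"twist": 0},{"offset": [0,0,0],"twist": 0},{"offset": [0,0,0],"twist": 0},{"offset": [0,0,0],"twist": 0},{"offset": [0,0,0],"twist": 0},{"offset": [0,0,-0.15],"twist": 0},{"offset": [0,0,-0.3],"twist": 0},{"offset": [0,0,-0.5],"twist": 0},{"offset": [0,0,-0.75],"twist": 0},{"offset": [0,0,-1],"twist": 0}]' --claw 1

```text
t: 14.53
position: [0.4804, -0.1028, 0.1129]
tool_rot: [-0.001, -0.201, 0.979, 0.0]
contact_force: [-0.0, -0.7, -0.9]
finger_gap: 0.0855
grip_force: 0.0
```

```bash
python3 look.py w6 stone+,large_plane,small_plane_board; python3 look.py t1 stone+,stone_board,large_plane top
```

```text
t 14.53 pos [ 0.4804 -0.1028  0.1129] phi 3.547
stone+ [ 0.4791 -0.1031] a 0.399 area 2.18 z 0.0075 | tool dx,dy 0.014 0.003 dz to 0: 1.129 twist 0.013
large_plane [ 0.6383 -0.1189] a 1.081 area 0.19 z 0.0251 | tool dx,dy -1.387 -0.771 dz to 0: 1.129 twist -1.351
small_plane_board [0.4543 0.0998] a 3.112 area 0.8 z 0.0068 | tool dx,dy -0.56 1.965 dz to 0: 1.129 twist 0.871
t 14.58 pos [ 0.4839 -0.1035  0.1182] phi 3.547
stone+ [ 0.5052 -0.0625] a 3.121 area 0.01 z nan | tool dx,dy -0.357 0.294 dz to 0: 1.182 twist 0.852
stone_board [ 0.4946 -0.0411] a 0.21 area 0.04 z nan | tool dx,dy -0.344 0.531 dz to 0: 1.182 twist 0.392
large_plane [ 0.6573 -0.1188] a 3.054 area 1.29 z 0.026 | tool dx,dy -1.533 -0.824 dz to 0: 1.182 twist 0.986
  return _methods._mean(a, axis=axis, dtype=dtype,
  ret = ret.dtype.type(ret / rcount)
```

View pics/w6.png

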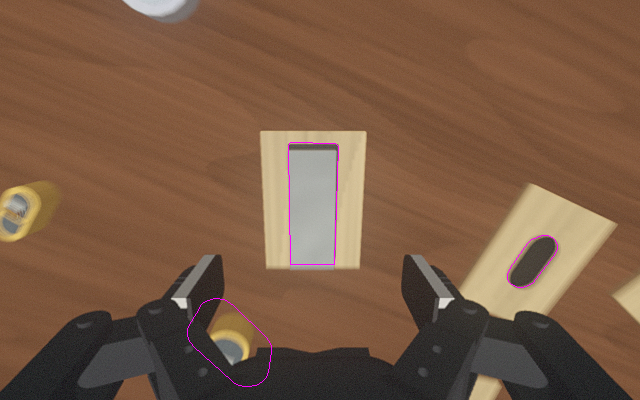

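Request:
move_arm --plan '[{"offset": [-0.05,0,-0.1],"twist": 0.08},{"offset": [-0.1,-0.05,-0.2],"twist": 0.17},{"offset": [-0.2,-0.1,-0.3],"twist": 0.26},{"offset": [-0.3,-0.18,-0.4],"twist": 0.35},{"offset": [-0.4,-0.25,-0.5],"twist": 0.44},{"offset": [-0.5,-0.32,-0.6],"twist": 0.53},{"offset": [-0.6,-0.4,-0.6],"twist": 0.62},{"offset": [-0.7,-0.46,-0.6],"twist": 0.7},{"offset": [-0.8,-0.53,-0.6],"twist": 0.79},{"offset": [-0.9,-0.6,-0.6],"twist": 0.87}]'

```text
t: 15.47
position: [0.5876, -0.1226, 0.1713]
tool_rot: [-0.001, 0.016, 1.0, 0.0]
contact_force: [-0.1, 0.2, -0.0]
finger_gap: 0.0855
grip_force: 0.0
```

Request:
move_arm --plan '[{"offset": [-0.1,0,0],"twist": 0},{"offset": [-0.2,0,0],"twist": 0},{"offset": [-0.3,0,0],"twist": 0},{"offset": [-0.4,0,0],"twist": 0},{"offset": [-0.5,0,0],"twist": 0},{"offset": [-0.6,0,0],"twist": 0},{"offset": [-0.7,0,0],"twist": 0},{"offset": [-0.73,0,0],"twist": 0},{"offset": [-0.73,0,0],"twist": 0},{"offset": [-0.73,0,0],"twist": 0}]'

```text
t: 16.3
position: [0.6599, -0.1246, 0.1714]
tool_rot: [-0.001, 0.015, 1.0, 0.0]
contact_force: [-0.1, -0.2, -1.1]
finger_gap: 0.0855
grip_force: 0.0
```

```bash
python3 look.py w7 large_plane,tin_board,small_plane
```

```text
t 16.3 pos [ 0.6599 -0.1246  0.1714] phi 3.112
large_plane [ 0.66   -0.1231] a 3.094 area 0.99 z 0.0253 | tool dx,dy -0.0 0.015 dz to 0: 1.714 twist 0.036
tin_board [0.6458 0.1146] a 0.672 area 0.97 z 0.007 | tool dx,dy 0.211 2.387 dz to 0: 1.714 twist -1.402
small_plane [ 0.578  -0.3234] a 2.999 area 0.68 z 0.0213 | tool dx,dy 0.76 -2.011 dz to 0: 1.714 twist 0.227
```

View pics/w7.png

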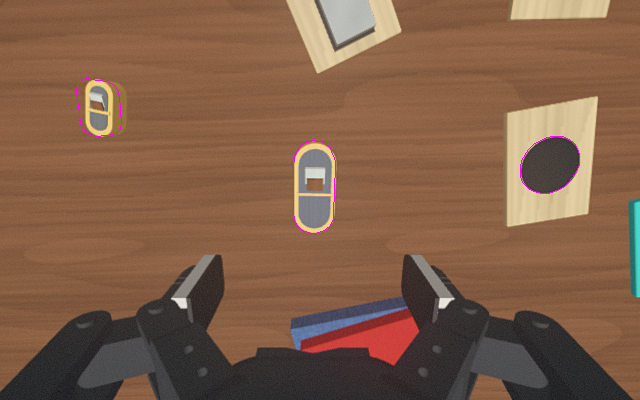

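Request:
move_arm --plan '[{"offset": [0,0.015,0.12],"twist": 0.036},{"offset": [0,0.015,0.24],"twist": 0.036},{"offset": [0,0.015,0.36],"twist": 0.036},{"offset": [0,0.015,0.48],"twist": 0.036},{"offset": [0,0.015,0.6],"twist": 0.036},{"offset": [0,0.015,0.72],"twist": 0.036},{"offset": [0,0.015,0.84],"twist": 0.036},{"offset": [0,0.015,0.96],"twist": 0.036},{"offset": [0,0.015,1],"twist": 0.036},{"offset": [0,0.015,1],"twist": 0.036}]'

```text
t: 17.18
position: [0.6589, -0.123, 0.071]
tool_rot: [-0.002, 0.024, 1.0, 0.0]
contact_force: [-0.2, -0.3, 0.5]
finger_gap: 0.0854
grip_force: 0.0
```

Request:
move_arm --plan '[{"offset": [0,0,0.12],"twist": 0},{"offset": [0,0,0.24],"twist": 0},{"offset": [0,0,0.36],"twist": 0},{"offset": [0,0,0.48],"twist": 0},{"offset": [0,0,0.57],"twist": 0},{"offset": [0,0,0.63],"twist": 0},{"offset": [0,0,0.66],"twist": 0},{"offset": [0,0,0.66],"twist": 0},{"offset": [0,0,0.66],"twist": 0},{"offset": [0,0,0.66],"twist": 0}]'

```text
t: 18.02
position: [0.6612, -0.1233, 0.0071]
tool_rot: [0.001, 0.024, 1.0, -0.0]
contact_force: [0.8, 0.4, -0.3]
finger_gap: 0.0853
grip_force: 0.0
```

Request:
move_arm --plan '[{"offset": [0,0,0],"twist": 0},{"offset": [0,0,0],"twist": 0},{"offset": [0,0,0],"twist": 0},{"offset": [0,0,0],"twist": 0},{"offset": [0,0,0],"twist": 0},{"offset": [0,0,0],"twist": 0},{"offset": [0,0,0],"twist": 0},{"offset": [0,0,0],"twist": 0},{"offset": [0,0,0],"twist": 0},{"offset": [0,0,0],"twist": 0}]' --claw 0 --grip_force 50

```text
t: 18.85
position: [0.6609, -0.1231, 0.0069]
tool_rot: [0.001, 0.024, 1.0, 0.0]
contact_force: [0.3, 1.2, 5.2]
finger_gap: 0.0389
grip_force: 53.5
```

Request:
move_arm --plan '[{"offset": [0,0,-0.2],"twist": 0},{"offset": [0,0,-0.4],"twist": 0},{"offset": [0,0.05,-0.6],"twist": 0},{"offset": [0,0.1,-0.8],"twist": 0},{"offset": [0,0.18,-1],"twist": 0},{"offset": [0,0.26,-1],"twist": 0},{"offset": [0,0.34,-1],"twist": 0},{"offset": [0,0.42,-1],"twist": 0},{"offset": [0,0.51,-1],"twist": 0},{"offset": [0,0.6,-1],"twist": 0}]'

```text
t: 19.68
position: [0.6619, -0.0622, 0.1039]
tool_rot: [-0.002, 0.024, 1.0, 0.0]
contact_force: [0.0, 0.0, -2.8]
finger_gap: 0.0392
grip_force: 52.7
```

Request:
move_arm --plan '[{"offset": [0.07,0.1,-0.05],"twist": 0},{"offset": [0.14,0.2,-0.1],"twist": 0},{"offset": [0.21,0.3,-0.15],"twist": 0},{"offset": [0.28,0.4,-0.2],"twist": 0},{"offset": [0.35,0.5,-0.25],"twist": 0},{"offset": [0.42,0.6,-0.3],"twist": 0},{"offset": [0.49,0.7,-0.35],"twist": 0},{"offset": [0.56,0.8,-0.4],"twist": 0},{"offset": [0.63,0.9,-0.4],"twist": 0},{"offset": [0.7,1,-0.4],"twist": 0}]'

```text
t: 20.52
position: [0.5978, 0.041, 0.1469]
tool_rot: [0.001, 0.024, 1.0, 0.0]
contact_force: [0.6, -0.4, -3.3]
finger_gap: 0.0387
grip_force: 52.7
```

Request:
move_arm --plan '[{"offset": [0.07,0.1,0],"twist": 0.05},{"offset": [0.14,0.2,0],"twist": 0.11},{"offset": [0.21,0.3,0],"twist": 0.17},{"offset": [0.28,0.4,0],"twist": 0.22},{"offset": [0.35,0.5,0],"twist": 0.28},{"offset": [0.42,0.6,0],"twist": 0.34},{"offset": [0.49,0.7,0],"twist": 0.39},{"offset": [0.56,0.8,0],"twist": 0.45},{"offset": [0.63,0.85,0],"twist": 0.5},{"offset": [0.7,0.85,0],"twist": 0.56}]'

```text
t: 21.35
position: [0.5312, 0.1297, 0.1459]
tool_rot: [-0.0, 0.163, 0.987, 0.0]
contact_force: [-0.3, -0.1, -3.0]
finger_gap: 0.0389
grip_force: 52.7
```

```bash
python3 look.py w8 large_plane_board,small_plane_board
```

```text
t 21.35 pos [0.5312 0.1297 0.1459] phi 2.815
large_plane_board [0.4275 0.2418] a 2.836 area 0.56 z 0.007 | tool dx,dy 1.343 0.727 dz to 0: 1.459 twist -0.043
small_plane_board [0.4529 0.0983] a 3.121 area 0.93 z 0.007 | tool dx,dy 0.641 -0.549 dz to 0: 1.459 twist -0.613
```

View pics/w8.png

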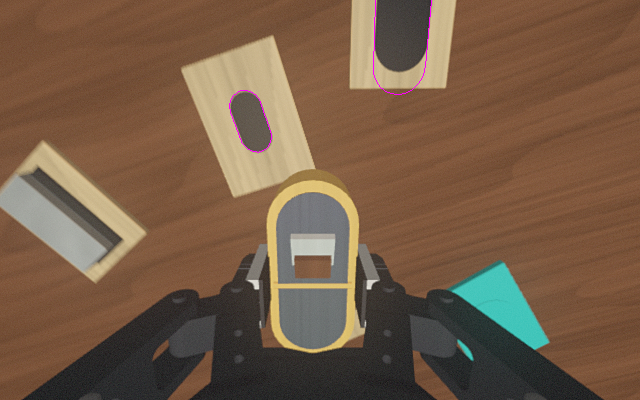

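Request:
move_arm --plan '[{"offset": [0.1,0,0],"twist": 0},{"offset": [0.2,0,0],"twist": 0},{"offset": [0.3,0,0],"twist": 0},{"offset": [0.4,0,0],"twist": 0},{"offset": [0.5,0,0],"twist": 0},{"offset": [0.6,0,0],"twist": 0},{"offset": [0.7,0,0],"twist": 0},{"offset": [0.8,0,0],"twist": 0},{"offset": [0.8,0,0],"twist": 0},{"offset": [0.8,0,0],"twist": 0}]'

```text
t: 22.23
position: [0.4561, 0.1541, 0.1465]
tool_rot: [0.0, 0.162, 0.987, 0.0]
contact_force: [-0.2, -0.4, -2.5]
finger_gap: 0.0391
grip_force: 52.7
```

```bash
python3 look.py w9 large_plane_board,small_plane_board
```

```text
t 22.23 pos [0.4561 0.1541 0.1465] phi 2.815
large_plane_board [0.4108 0.2472] a 2.823 area 0.98 z 0.007 | tool dx,dy 0.728 0.736 dz to 0: 1.465 twist -0.016
small_plane_board [0.4518 0.0971] a 2.976 area 0.84 z 0.007 | tool dx,dy -0.142 -0.555 dz to 0: 1.465 twist -0.322
```

View pics/w9.png

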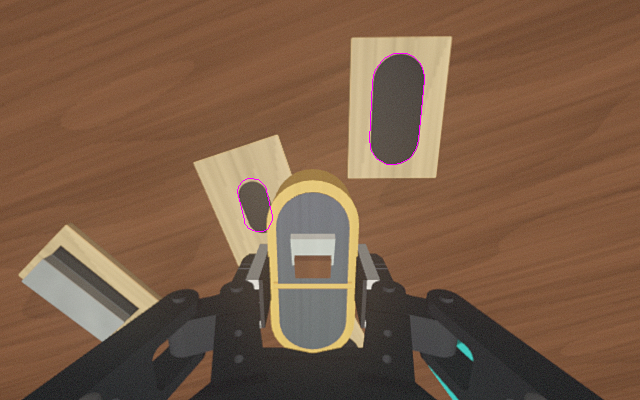

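Request:
move_arm --plan '[{"offset": [0.12,0.12,0],"twist": -0.016},{"offset": [0.24,0.24,0],"twist": -0.016},{"offset": [0.36,0.36,0],"twist": -0.016},{"offset": [0.48,0.48,0.1],"twist": -0.016},{"offset": [0.6,0.6,0.2],"twist": -0.016},{"offset": [0.72,0.735,0.3],"twist": -0.016},{"offset": [0.72,0.735,0.4],"twist": -0.016},{"offset": [0.72,0.735,0.5],"twist": -0.016},{"offset": [0.72,0.735,0.6],"twist": -0.016},{"offset": [0.72,0.735,0.6],"twist": -0.016}]'

```text
t: 23.12
position: [0.4112, 0.246, 0.0844]
tool_rot: [-0.001, 0.159, 0.987, -0.001]
contact_force: [-1.2, 0.2, -3.7]
finger_gap: 0.0389
grip_force: 52.6
```

Request:
move_arm --plan '[{"offset": [0,0,0.12],"twist": 0},{"offset": [0,0,0.24],"twist": 0},{"offset": [0,0,0.36],"twist": 0},{"offset": [0,0,0.48],"twist": 0},{"offset": [0,0,0.58],"twist": 0},{"offset": [0,0,0.64],"twist": 0},{"offset": [0,0,0.68],"twist": 0},{"offset": [0,0,0.7],"twist": 0},{"offset": [0,0,0.71],"twist": 0},{"offset": [0,0,0.71],"twist": 0}]'

```text
t: 23.95
position: [0.4123, 0.2468, 0.0156]
tool_rot: [0.0, 0.159, 0.987, 0.0]
contact_force: [0.1, 0.5, -2.3]
finger_gap: 0.039
grip_force: 52.7
```

Request:
move_arm --plan '[{"offset": [0.005,0,0.005],"twist": 0},{"offset": [0.005,0,0.01],"twist": 0},{"offset": [0.005,0,0.01],"twist": 0},{"offset": [0.005,0,0.01],"twist": 0},{"offset": [0.005,0,0.01],"twist": 0},{"offset": [0.005,0,0.01],"twist": 0},{"offset": [0.005,0,0.01],"twist": 0},{"offset": [0.005,0,0.01],"twist": 0},{"offset": [0.005,0,0.01],"twist": 0},{"offset": [0.005,0,0.01],"twist": 0}]'

```text
t: 24.78
position: [0.4118, 0.247, 0.0149]
tool_rot: [0.0, 0.159, 0.987, 0.0]
contact_force: [-1.7, 0.2, 5.3]
finger_gap: 0.039
grip_force: 53.6
```

Request:
move_arm --plan '[{"offset": [0,0,0],"twist": 0},{"offset": [0,0,0],"twist": 0},{"offset": [0,0,0],"twist": 0},{"offset": [0,0,0],"twist": 0},{"offset": [0,0,0],"twist": 0},{"offset": [0,0,-0.15],"twist": 0},{"offset": [0,0,-0.3],"twist": 0},{"offset": [0,0,-0.5],"twist": 0},{"offset": [0,0,-0.75],"twist": 0},{"offset": [0,0,-1],"twist": 0}]' --claw 1

```text
t: 25.62
position: [0.4109, 0.2464, 0.1148]
tool_rot: [-0.001, 0.159, 0.987, -0.001]
contact_force: [-0.2, -0.1, -0.6]
finger_gap: 0.0856
grip_force: 0.0
```

```bash
python3 look.py w10 large_plane+,small_plane_board
```

```text
t 25.62 pos [0.4109 0.2464 0.1148] phi 2.822
large_plane+ [0.4074 0.2484] a 2.743 area 2.11 z 0.0079 | tool dx,dy 0.039 0.009 dz to 0: 1.148 twist 0.158
small_plane_board [0.4393 0.0946] a 2.219 area 0.27 z 0.0071 | tool dx,dy -0.747 -1.352 dz to 0: 1.148 twist 1.206
```

View pics/w10.png

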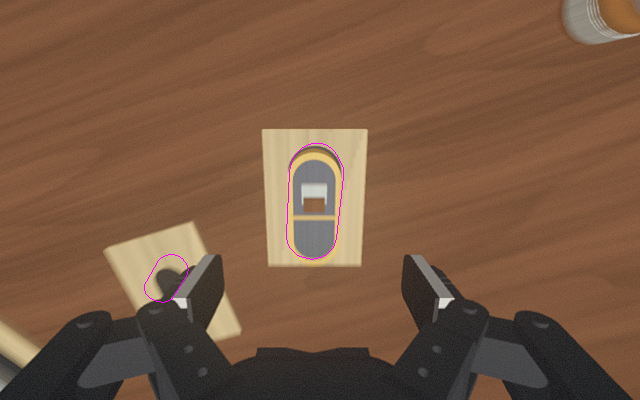

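Request:
move_arm --plan '[{"offset": [-0.02,-0.1,-0.1],"twist": 0},{"offset": [-0.05,-0.2,-0.2],"twist": 0},{"offset": [-0.07,-0.3,-0.3],"twist": 0},{"offset": [-0.1,-0.4,-0.4],"twist": 0},{"offset": [-0.12,-0.5,-0.5],"twist": 0},{"offset": [-0.15,-0.6,-0.6],"twist": 0},{"offset": [-0.17,-0.7,-0.6],"twist": 0},{"offset": [-0.2,-0.8,-0.6],"twist": 0},{"offset": [-0.22,-0.9,-0.6],"twist": 0},{"offset": [-0.25,-1,-0.6],"twist": 0}]'

```text
t: 26.5
position: [0.4031, 0.1427, 0.1737]
tool_rot: [-0.001, 0.159, 0.987, -0.0]
contact_force: [-0.5, -0.7, 0.2]
finger_gap: 0.0853
grip_force: 0.0
```

Request:
move_arm --plan '[{"offset": [-0.02,-0.1,0],"twist": 0},{"offset": [-0.05,-0.2,0],"twist": 0},{"offset": [-0.07,-0.3,0],"twist": 0},{"offset": [-0.1,-0.4,0],"twist": 0},{"offset": [-0.12,-0.5,0],"twist": 0},{"offset": [-0.15,-0.6,0],"twist": 0},{"offset": [-0.17,-0.7,0],"twist": 0},{"offset": [-0.2,-0.8,0],"twist": 0},{"offset": [-0.22,-0.9,0],"twist": 0},{"offset": [-0.25,-1,0],"twist": 0}]'

```text
t: 27.33
position: [0.3959, 0.0402, 0.1743]
tool_rot: [-0.0, 0.159, 0.987, 0.0]
contact_force: [0.0, -0.1, -0.3]
finger_gap: 0.0853
grip_force: 0.0
```

Request:
move_arm --plan '[{"offset": [-0.02,-0.1,0],"twist": 0},{"offset": [-0.05,-0.2,0],"twist": 0},{"offset": [-0.07,-0.3,0],"twist": 0},{"offset": [-0.1,-0.4,0],"twist": 0},{"offset": [-0.12,-0.5,0],"twist": 0},{"offset": [-0.15,-0.6,0],"twist": 0},{"offset": [-0.17,-0.7,0],"twist": 0},{"offset": [-0.2,-0.8,0],"twist": 0},{"offset": [-0.22,-0.9,0],"twist": 0},{"offset": [-0.25,-1,0],"twist": 0}]'

```text
t: 28.17
position: [0.3881, -0.0626, 0.1743]
tool_rot: [-0.0, 0.159, 0.987, 0.0]
contact_force: [-0.0, -0.3, 0.3]
finger_gap: 0.0854
grip_force: 0.0
```

Request:
move_arm --plan '[{"offset": [-0.02,-0.1,0],"twist": 0},{"offset": [-0.05,-0.2,0],"twist": 0},{"offset": [-0.07,-0.3,0],"twist": 0},{"offset": [-0.1,-0.4,0],"twist": 0},{"offset": [-0.12,-0.5,0],"twist": 0},{"offset": [-0.15,-0.6,0],"twist": 0},{"offset": [-0.17,-0.7,0],"twist": 0},{"offset": [-0.2,-0.8,0],"twist": 0},{"offset": [-0.22,-0.9,0],"twist": 0},{"offset": [-0.25,-1,0],"twist": 0}]'

```text
t: 29.0
position: [0.3805, -0.1653, 0.1743]
tool_rot: [-0.0, 0.159, 0.987, 0.0]
contact_force: [0.3, -0.4, 0.1]
finger_gap: 0.0851
grip_force: 0.0
```

Request:
move_arm --plan '[{"offset": [-0.04,-0.12,0],"twist": 0},{"offset": [-0.08,-0.24,0],"twist": 0},{"offset": [-0.12,-0.36,0],"twist": 0},{"offset": [-0.16,-0.48,0],"twist": 0},{"offset": [-0.2,-0.6,0],"twist": 0},{"offset": [-0.23,-0.72,0],"twist": 0},{"offset": [-0.23,-0.84,0],"twist": 0},{"offset": [-0.23,-0.97,0],"twist": 0},{"offset": [-0.23,-0.97,0],"twist": 0},{"offset": [-0.23,-0.97,0],"twist": 0}]'

```text
t: 29.83
position: [0.3719, -0.2644, 0.1742]
tool_rot: [-0.0, 0.16, 0.987, 0.0]
contact_force: [0.2, -0.3, -1.2]
finger_gap: 0.0856
grip_force: 0.0
```

```bash
python3 look.py w11 tin,small_plane,stone_board
```

```text
t 29.83 pos [ 0.3719 -0.2644  0.1742] phi 2.821
tin [ 0.3729 -0.2634] a 2.663 area 1.01 z 0.0208 | tool dx,dy -0.006 0.012 dz to 0: 1.742 twist 0.316
small_plane [ 0.5662 -0.3163] a 1.088 area 0.11 z 0.0205 | tool dx,dy -2.007 0.12 dz to 0: 1.742 twist -2.818
stone_board [ 0.4704 -0.1124] a 0.196 area 0.62 z 0.028 | tool dx,dy -0.455 1.753 dz to 0: 1.742 twist -1.033
```

View pics/w11.png

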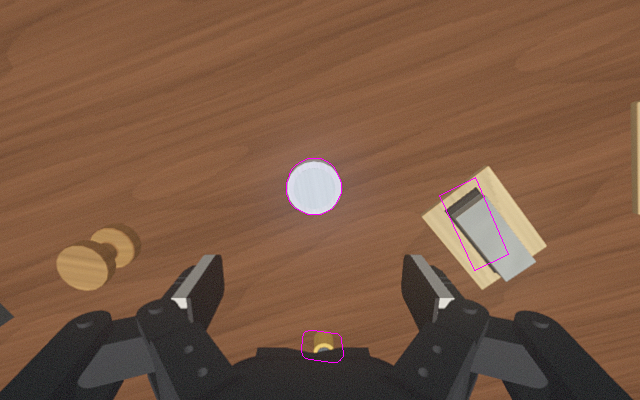

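Request:
move_arm --plan '[{"offset": [0,0.01,0.12],"twist": 0},{"offset": [0,0.01,0.24],"twist": 0},{"offset": [0,0.01,0.36],"twist": 0},{"offset": [0,0.01,0.48],"twist": 0},{"offset": [0,0.01,0.6],"twist": 0},{"offset": [0,0.01,0.72],"twist": 0},{"offset": [0,0.01,0.84],"twist": 0},{"offset": [0,0.01,0.96],"twist": 0},{"offset": [0,0.01,1],"twist": 0},{"offset": [0,0.01,1],"twist": 0}]'

```text
t: 30.72
position: [0.3718, -0.2617, 0.0734]
tool_rot: [-0.001, 0.158, 0.987, 0.001]
contact_force: [-0.4, -0.2, 0.2]
finger_gap: 0.0852
grip_force: 0.0
```

Request:
move_arm --plan '[{"offset": [0,0,0.12],"twist": 0},{"offset": [0,0,0.24],"twist": 0},{"offset": [0,0,0.36],"twist": 0},{"offset": [0,0,0.48],"twist": 0},{"offset": [0,0,0.58],"twist": 0},{"offset": [0,0,0.66],"twist": 0},{"offset": [0,0,0.7],"twist": 0},{"offset": [0,0,0.7],"twist": 0},{"offset": [0,0,0.7],"twist": 0},{"offset": [0,0,0.7],"twist": 0}]'

```text
t: 31.55
position: [0.3731, -0.2631, 0.0049]
tool_rot: [0.001, 0.159, 0.987, -0.0]
contact_force: [0.5, -0.5, 0.1]
finger_gap: 0.0857
grip_force: 0.0
```

Request:
move_arm --plan '[{"offset": [0,0,0],"twist": 0},{"offset": [0,0,0],"twist": 0},{"offset": [0,0,0],"twist": 0},{"offset": [0,0,0],"twist": 0},{"offset": [0,0,0],"twist": 0},{"offset": [0,0,0],"twist": 0},{"offset": [0,0,0],"twist": 0},{"offset": [0,0,0],"twist": 0},{"offset": [0,0,0],"twist": 0},{"offset": [0,0,0],"twist": 0}]' --claw 0 --grip_force 35

```text
t: 32.38
position: [0.3729, -0.263, 0.0049]
tool_rot: [0.0, 0.159, 0.987, -0.0]
contact_force: [-1.6, 0.2, 5.8]
finger_gap: 0.052
grip_force: 36.6
```

Request:
move_arm --plan '[{"offset": [0,0,-0.2],"twist": 0},{"offset": [0,0,-0.4],"twist": 0},{"offset": [0,0.05,-0.6],"twist": 0},{"offset": [0,0.1,-0.8],"twist": 0},{"offset": [0,0.18,-1],"twist": 0},{"offset": [0,0.26,-1],"twist": 0},{"offset": [0,0.34,-1],"twist": 0},{"offset": [0,0.42,-1],"twist": 0},{"offset": [0,0.51,-1],"twist": 0},{"offset": [0,0.6,-1],"twist": 0}]'

```text
t: 33.22
position: [0.3906, -0.2045, 0.103]
tool_rot: [-0.001, 0.159, 0.987, 0.0]
contact_force: [-0.8, 0.9, -2.0]
finger_gap: 0.0522
grip_force: 37.5
```

Request:
move_arm --plan '[{"offset": [-0.04,0.1,-0.05],"twist": 0},{"offset": [-0.08,0.2,-0.1],"twist": 0},{"offset": [-0.12,0.3,-0.15],"twist": 0},{"offset": [-0.16,0.4,-0.2],"twist": 0},{"offset": [-0.2,0.5,-0.25],"twist": 0},{"offset": [-0.24,0.6,-0.3],"twist": 0},{"offset": [-0.28,0.7,-0.35],"twist": 0},{"offset": [-0.32,0.8,-0.4],"twist": 0},{"offset": [-0.36,0.9,-0.4],"twist": 0},{"offset": [-0.4,1,-0.4],"twist": 0}]'

```text
t: 34.05
position: [0.4617, -0.1226, 0.1447]
tool_rot: [0.0, 0.159, 0.987, -0.0]
contact_force: [-0.4, 0.1, -1.5]
finger_gap: 0.0518
grip_force: 37.5
```

Request:
move_arm --plan '[{"offset": [-0.04,0.1,0],"twist": 0},{"offset": [-0.08,0.2,0],"twist": 0},{"offset": [-0.12,0.3,0],"twist": 0},{"offset": [-0.16,0.4,0],"twist": 0},{"offset": [-0.2,0.5,0],"twist": 0},{"offset": [-0.24,0.6,0],"twist": 0},{"offset": [-0.28,0.7,0],"twist": 0},{"offset": [-0.32,0.8,0],"twist": 0},{"offset": [-0.36,0.9,0],"twist": 0},{"offset": [-0.4,1,0],"twist": 0}]'

```text
t: 34.88
position: [0.5308, -0.0402, 0.1443]
tool_rot: [-0.0, 0.159, 0.987, 0.0]
contact_force: [0.8, -0.4, -0.6]
finger_gap: 0.0517
grip_force: 37.5
```

Request:
move_arm --plan '[{"offset": [-0.04,0.12,0],"twist": 0},{"offset": [-0.08,0.24,0],"twist": 0},{"offset": [-0.12,0.36,0],"twist": 0},{"offset": [-0.16,0.48,0],"twist": 0},{"offset": [-0.2,0.6,0],"twist": 0},{"offset": [-0.24,0.72,0],"twist": 0},{"offset": [-0.28,0.84,0],"twist": 0},{"offset": [-0.3,0.95,0],"twist": 0},{"offset": [-0.3,0.95,0],"twist": 0},{"offset": [-0.3,0.95,0],"twist": 0}]'

```text
t: 35.72
position: [0.5885, 0.0403, 0.144]
tool_rot: [-0.0, 0.158, 0.987, -0.0]
contact_force: [-0.6, -0.7, -0.9]
finger_gap: 0.0523
grip_force: 37.5
```

```bash
python3 look.py w12 tin_board,small_plane_board
```

```text
t 35.72 pos [0.5885 0.0403 0.144 ] phi 2.823
tin_board [0.6453 0.1151] a 2.194 area 0.97 z 0.007 | tool dx,dy -0.306 0.888 dz to 0: 1.44 twist 1.259
small_plane_board [0.4594 0.0971] a 0.14 area 0.75 z 0.007 | tool dx,dy 1.403 0.136 dz to 0: 1.44 twist -0.916
```

View pics/w12.png

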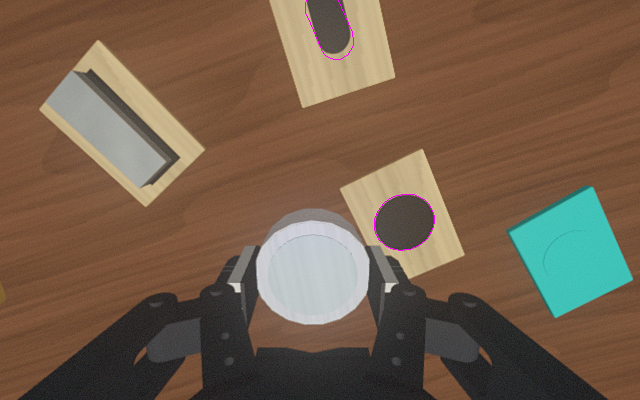

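Request:
move_arm --plan '[{"offset": [-0.05,0.15,0],"twist": 0},{"offset": [-0.1,0.3,0],"twist": 0},{"offset": [-0.15,0.45,0],"twist": 0},{"offset": [-0.2,0.6,0.1],"twist": 0},{"offset": [-0.25,0.75,0.2],"twist": 0},{"offset": [-0.3,0.89,0.3],"twist": 0},{"offset": [-0.305,0.89,0.4],"twist": 0},{"offset": [-0.305,0.89,0.5],"twist": 0},{"offset": [-0.305,0.89,0.6],"twist": 0},{"offset": [-0.305,0.89,0.6],"twist": 0}]'

```text
t: 36.6
position: [0.6429, 0.1133, 0.0814]
tool_rot: [-0.003, 0.16, 0.987, -0.001]
contact_force: [-0.0, -0.7, -1.0]
finger_gap: 0.0525
grip_force: 37.5
```

Request:
move_arm --plan '[{"offset": [0,0,0.12],"twist": 0},{"offset": [0,0,0.24],"twist": 0},{"offset": [0,0,0.36],"twist": 0},{"offset": [0,0,0.48],"twist": 0},{"offset": [0,0,0.57],"twist": 0},{"offset": [0,0,0.63],"twist": 0},{"offset": [0,0,0.67],"twist": 0},{"offset": [0,0,0.69],"twist": 0},{"offset": [0,0,0.705],"twist": 0},{"offset": [0,0,0.705],"twist": 0}]'

```text
t: 37.43
position: [0.6455, 0.1148, 0.0139]
tool_rot: [0.0, 0.159, 0.987, 0.0]
contact_force: [-0.4, 0.5, -1.5]
finger_gap: 0.0523
grip_force: 37.5
```

Request:
move_arm --plan '[{"offset": [0,0,0.004],"twist": 0},{"offset": [0,0,0.008],"twist": 0},{"offset": [0,0,0.008],"twist": 0},{"offset": [0,0,0.008],"twist": 0},{"offset": [0,0,0.008],"twist": 0},{"offset": [0,0,0.008],"twist": 0},{"offset": [0,0,0.008],"twist": 0},{"offset": [0,0,0.008],"twist": 0},{"offset": [0,0,0.008],"twist": 0},{"offset": [0,0,0.008],"twist": 0}]'

```text
t: 38.27
position: [0.6453, 0.1147, 0.0131]
tool_rot: [0.0, 0.159, 0.987, 0.0]
contact_force: [0.5, -0.4, -0.5]
finger_gap: 0.0522
grip_force: 37.5
```

Request:
move_arm --plan '[{"offset": [0,0,0],"twist": 0},{"offset": [0,0,0],"twist": 0},{"offset": [0,0,0],"twist": 0},{"offset": [0,0,0],"twist": 0},{"offset": [0,0,0],"twist": 0},{"offset": [0,0,-0.15],"twist": 0},{"offset": [0,0,-0.3],"twist": 0},{"offset": [0,0,-0.5],"twist": 0},{"offset": [0,0,-0.75],"twist": 0},{"offset": [0,0,-1],"twist": 0}]' --claw 1

```text
t: 39.1
position: [0.6447, 0.1146, 0.1134]
tool_rot: [-0.001, 0.159, 0.987, -0.0]
contact_force: [0.4, 0.6, 0.1]
finger_gap: 0.0854
grip_force: 0.0
```

Request:
move_arm --plan '[{"offset": [-0.02,-0.1,-0.1],"twist": 0},{"offset": [-0.04,-0.2,-0.2],"twist": 0},{"offset": [-0.06,-0.3,-0.3],"twist": 0},{"offset": [-0.08,-0.4,-0.4],"twist": 0},{"offset": [-0.1,-0.5,-0.5],"twist": 0},{"offset": [-0.12,-0.6,-0.6],"twist": 0},{"offset": [-0.14,-0.7,-0.6],"twist": 0},{"offset": [-0.16,-0.8,-0.6],"twist": 0},{"offset": [-0.18,-0.9,-0.6],"twist": 0},{"offset": [-0.18,-1,-0.6],"twist": 0}]'

```text
t: 39.93
position: [0.6305, 0.0129, 0.172]
tool_rot: [-0.001, 0.159, 0.987, -0.0]
contact_force: [0.8, -0.8, -0.5]
finger_gap: 0.0855
grip_force: 0.0
```

Request:
move_arm --plan '[{"offset": [-0.02,-0.1,0],"twist": 0},{"offset": [-0.04,-0.2,0],"twist": 0},{"offset": [-0.06,-0.3,0],"twist": 0},{"offset": [-0.08,-0.4,0],"twist": 0},{"offset": [-0.1,-0.5,0],"twist": 0},{"offset": [-0.12,-0.6,0],"twist": 0},{"offset": [-0.14,-0.7,0],"twist": 0},{"offset": [-0.16,-0.8,0],"twist": 0},{"offset": [-0.18,-0.9,0],"twist": 0},{"offset": [-0.18,-1,0],"twist": 0}]'

```text
t: 40.77
position: [0.6168, -0.0876, 0.173]
tool_rot: [0.0, 0.159, 0.987, -0.0]
contact_force: [-0.6, 0.4, -0.1]
finger_gap: 0.0848
grip_force: 0.0
```

Request:
move_arm --plan '[{"offset": [-0.02,-0.1,0],"twist": 0},{"offset": [-0.04,-0.2,0],"twist": 0},{"offset": [-0.06,-0.3,0],"twist": 0},{"offset": [-0.08,-0.4,0],"twist": 0},{"offset": [-0.1,-0.5,0],"twist": 0},{"offset": [-0.12,-0.6,0],"twist": 0},{"offset": [-0.14,-0.7,0],"twist": 0},{"offset": [-0.16,-0.8,0],"twist": 0},{"offset": [-0.18,-0.9,0],"twist": 0},{"offset": [-0.18,-1,0],"twist": 0}]'

```text
t: 41.6
position: [0.6025, -0.1882, 0.1729]
tool_rot: [0.0, 0.159, 0.987, -0.0]
contact_force: [-1.4, -0.3, 0.1]
finger_gap: 0.0851
grip_force: 0.0
```

Request:
move_arm --plan '[{"offset": [-0.02,-0.12,0],"twist": -0.03},{"offset": [-0.04,-0.24,0],"twist": -0.06},{"offset": [-0.06,-0.36,0],"twist": -0.1},{"offset": [-0.08,-0.48,0],"twist": -0.14},{"offset": [-0.1,-0.6,0],"twist": -0.18},{"offset": [-0.12,-0.72,0],"twist": -0.22},{"offset": [-0.14,-0.84,0],"twist": -0.26},{"offset": [-0.16,-0.96,0],"twist": -0.288},{"offset": [-0.18,-1,0],"twist": -0.288},{"offset": [-0.18,-1,0],"twist": -0.288}]'

```text
t: 42.43
position: [0.5878, -0.2891, 0.1728]
tool_rot: [0.0, 0.089, 0.996, -0.0]
contact_force: [-0.0, 0.7, 0.2]
finger_gap: 0.0855
grip_force: 0.0
```

```bash
python3 look.py w13 small_plane
```

```text
t 42.43 pos [ 0.5878 -0.2891  0.1728] phi 2.964
small_plane [ 0.5791 -0.3186] a 2.937 area 0.95 z 0.0213 | tool dx,dy 0.034 -0.306 dz to 0: 1.728 twist 0.054
```

Request:
move_arm --plan '[{"offset": [0.03,-0.1,0.1],"twist": 0.02},{"offset": [0.03,-0.2,0.2],"twist": 0.04},{"offset": [0.03,-0.3,0.3],"twist": 0.054},{"offset": [0.034,-0.306,0.4],"twist": 0.054},{"offset": [0.034,-0.306,0.5],"twist": 0.054},{"offset": [0.034,-0.306,0.5],"twist": 0.054},{"offset": [0.034,-0.306,0.5],"twist": 0.054},{"offset": [0.034,-0.306,0.5],"twist": 0.054},{"offset": [0.034,-0.306,0.5],"twist": 0.054},{"offset": [0.034,-0.306,0.5],"twist": 0.054}]'

```text
t: 43.32
position: [0.5801, -0.3172, 0.1239]
tool_rot: [0.001, 0.101, 0.995, -0.0]
contact_force: [0.1, 0.1, -1.0]
finger_gap: 0.0853
grip_force: 0.0
```

```bash
python3 look.py w14 small_plane
```

```text
t 43.32 pos [ 0.5801 -0.3172  0.1239] phi 2.94
small_plane [ 0.5791 -0.3185] a 2.914 area 0.96 z 0.0212 | tool dx,dy 0.007 -0.015 dz to 0: 1.239 twist 0.051
```

Request:
move_arm --plan '[{"offset": [0,-0.01,0.12],"twist": 0.03},{"offset": [0.005,-0.015,0.24],"twist": 0.04},{"offset": [0.005,-0.015,0.36],"twist": 0.04},{"offset": [0.005,-0.015,0.48],"twist": 0.04},{"offset": [0.005,-0.015,0.6],"twist": 0.04},{"offset": [0.005,-0.015,0.72],"twist": 0.04},{"offset": [0.005,-0.015,0.84],"twist": 0.04},{"offset": [0.005,-0.015,0.92],"twist": 0.04},{"offset": [0.005,-0.015,0.97],"twist": 0.04},{"offset": [0.005,-0.015,1],"twist": 0.04}]'

```text
t: 44.2
position: [0.5782, -0.3184, 0.0219]
tool_rot: [-0.001, 0.111, 0.994, 0.0]
contact_force: [0.4, 0.1, 0.8]
finger_gap: 0.0852
grip_force: 0.0
```

Request:
move_arm --plan '[{"offset": [0,0,0.08],"twist": 0},{"offset": [0,0,0.15],"twist": 0},{"offset": [0,0,0.2],"twist": 0},{"offset": [0,0,0.2],"twist": 0},{"offset": [0,0,0.2],"twist": 0},{"offset": [0,0,0.2],"twist": 0},{"offset": [0,0,0.2],"twist": 0},{"offset": [0,0,0.2],"twist": 0},{"offset": [0,0,0.2],"twist": 0},{"offset": [0,0,0.2],"twist": 0}]'

```text
t: 45.03
position: [0.5788, -0.3187, 0.0033]
tool_rot: [0.0, 0.111, 0.994, -0.0]
contact_force: [-0.3, 0.6, 0.5]
finger_gap: 0.0853
grip_force: 0.0
```

Request:
move_arm --plan '[{"offset": [0,0,0],"twist": 0},{"offset": [0,0,0],"twist": 0},{"offset": [0,0,0],"twist": 0},{"offset": [0,0,0],"twist": 0},{"offset": [0,0,0],"twist": 0},{"offset": [0,0,0],"twist": 0},{"offset": [0,0,0],"twist": 0},{"offset": [0,0,0],"twist": 0},{"offset": [0,0,0],"twist": 0},{"offset": [0,0,0],"twist": 0}]' --claw 0 --grip_force 40

```text
t: 45.87
position: [0.5788, -0.3187, 0.0031]
tool_rot: [0.0, 0.111, 0.994, -0.0]
contact_force: [-0.4, 0.3, 0.8]
finger_gap: 0.0231
grip_force: 39.5
```

Request:
move_arm --plan '[{"offset": [0,0,-0.2],"twist": 0},{"offset": [0,0,-0.4],"twist": 0},{"offset": [0,0.05,-0.6],"twist": 0},{"offset": [0,0.1,-0.8],"twist": 0},{"offset": [0,0.18,-1],"twist": 0},{"offset": [0,0.26,-1],"twist": 0},{"offset": [0,0.34,-1],"twist": 0},{"offset": [0,0.42,-1],"twist": 0},{"offset": [0,0.51,-1],"twist": 0},{"offset": [0,0.6,-1],"twist": 0}]'

```text
t: 46.7
position: [0.591, -0.2587, 0.1011]
tool_rot: [-0.002, 0.111, 0.994, 0.001]
contact_force: [-0.3, 0.4, -1.0]
finger_gap: 0.023
grip_force: 39.3
```

Request:
move_arm --plan '[{"offset": [0.07,0.1,-0.05],"twist": 0},{"offset": [0.14,0.2,-0.1],"twist": 0},{"offset": [0.21,0.3,-0.15],"twist": 0},{"offset": [0.28,0.4,-0.2],"twist": 0},{"offset": [0.35,0.5,-0.25],"twist": 0},{"offset": [0.42,0.6,-0.3],"twist": 0},{"offset": [0.49,0.7,-0.35],"twist": 0},{"offset": [0.56,0.8,-0.4],"twist": 0},{"offset": [0.63,0.9,-0.4],"twist": 0},{"offset": [0.7,1,-0.4],"twist": 0}]'

```text
t: 47.53
position: [0.5454, -0.1461, 0.1436]
tool_rot: [0.001, 0.111, 0.994, -0.0]
contact_force: [-0.2, -0.2, -0.7]
finger_gap: 0.0234
grip_force: 39.3
```

Request:
move_arm --plan '[{"offset": [0.1,0.12,0],"twist": -0.05},{"offset": [0.2,0.24,0],"twist": -0.1},{"offset": [0.3,0.36,0],"twist": -0.15},{"offset": [0.4,0.48,0],"twist": -0.2},{"offset": [0.5,0.6,0],"twist": -0.25},{"offset": [0.6,0.72,0],"twist": -0.3},{"offset": [0.7,0.84,0],"twist": -0.35},{"offset": [0.8,0.96,0],"twist": -0.41},{"offset": [0.9,1,0],"twist": -0.41},{"offset": [0.9,1,0],"twist": -0.41}]'

```text
t: 48.37
position: [0.4776, -0.0283, 0.1426]
tool_rot: [-0.001, 0.008, 1.0, 0.0]
contact_force: [0.2, -0.2, -1.0]
finger_gap: 0.0233
grip_force: 39.3
```

```bash
python3 look.py w15 small_plane_board
```

```text
t 48.37 pos [ 0.4776 -0.0283  0.1426] phi 3.126
small_plane_board [0.4542 0.0971] a 3.133 area 0.98 z 0.007 | tool dx,dy 0.254 1.251 dz to 0: 1.426 twist -0.014
```

Request:
move_arm --plan '[{"offset": [0.0,0.1,0],"twist": -0.01},{"offset": [0.0,0.2,0],"twist": -0.01},{"offset": [0.0,0.3,0],"twist": -0.01},{"offset": [0.0,0.4,0],"twist": -0.01},{"offset": [0.0,0.5,0],"twist": -0.01},{"offset": [0.0,0.6,0],"twist": -0.01},{"offset": [0.0,0.7,0],"twist": -0.01},{"offset": [0.0,0.75,0],"twist": -0.01},{"offset": [0.0,0.75,0],"twist": -0.01},{"offset": [0.0,0.75,0],"twist": -0.01}]'

```text
t: 49.25
position: [0.4812, 0.0456, 0.143]
tool_rot: [-0.0, 0.006, 1.0, -0.0]
contact_force: [-0.3, -0.0, -0.8]
finger_gap: 0.023
grip_force: 39.4
```

```bash
python3 look.py w16 small_plane_board
```

```text
t 49.25 pos [0.4812 0.0456 0.143 ] phi 3.13
small_plane_board [0.4538 0.0977] a 3.131 area 0.96 z 0.007 | tool dx,dy 0.28 0.518 dz to 0: 1.43 twist -0.001
```

Request:
move_arm --plan '[{"offset": [0.06,0.12,0],"twist": 0},{"offset": [0.12,0.24,0],"twist": 0},{"offset": [0.18,0.36,0.1],"twist": 0},{"offset": [0.24,0.48,0.2],"twist": 0},{"offset": [0.28,0.518,0.3],"twist": 0},{"offset": [0.28,0.518,0.4],"twist": 0},{"offset": [0.28,0.518,0.5],"twist": 0},{"offset": [0.28,0.518,0.6],"twist": 0},{"offset": [0.28,0.518,0.65],"twist": 0},{"offset": [0.28,0.518,0.65],"twist": 0}]'

```text
t: 50.13
position: [0.4529, 0.0968, 0.077]
tool_rot: [-0.001, 0.007, 1.0, -0.0]
contact_force: [0.3, -0.1, -1.2]
finger_gap: 0.0231
grip_force: 39.4
```

Request:
move_arm --plan '[{"offset": [0,0,0.12],"twist": 0},{"offset": [0,0,0.24],"twist": 0},{"offset": [0,0,0.36],"twist": 0},{"offset": [0,0,0.46],"twist": 0},{"offset": [0,0,0.54],"twist": 0},{"offset": [0,0,0.6],"twist": 0},{"offset": [0,0,0.63],"twist": 0},{"offset": [0,0,0.65],"twist": 0},{"offset": [0,0,0.66],"twist": 0},{"offset": [0,0,0.66],"twist": 0}]'

```text
t: 50.97
position: [0.4541, 0.0974, 0.0122]
tool_rot: [0.0, 0.006, 1.0, 0.0]
contact_force: [0.3, 0.1, -0.7]
finger_gap: 0.0231
grip_force: 39.4
```

Request:
move_arm --plan '[{"offset": [0,0,0.004],"twist": 0},{"offset": [0,0,0.008],"twist": 0},{"offset": [0,0,0.01],"twist": 0},{"offset": [0,0,0.01],"twist": 0},{"offset": [0,0,0.01],"twist": 0},{"offset": [0,0,0.01],"twist": 0},{"offset": [0,0,0.01],"twist": 0},{"offset": [0,0,0.01],"twist": 0},{"offset": [0,0,0.01],"twist": 0},{"offset": [0,0,0.01],"twist": 0}]'

```text
t: 51.8
position: [0.4539, 0.0974, 0.0111]
tool_rot: [0.0, 0.006, 1.0, 0.0]
contact_force: [-0.2, -0.0, -0.5]
finger_gap: 0.023
grip_force: 39.4
```

Request:
move_arm --plan '[{"offset": [0,0,0],"twist": 0},{"offset": [0,0,0],"twist": 0},{"offset": [0,0,0],"twist": 0},{"offset": [0,0,0],"twist": 0},{"offset": [0,0,0],"twist": 0},{"offset": [0,0,-0.15],"twist": 0},{"offset": [0,0,-0.3],"twist": 0},{"offset": [0,0,-0.5],"twist": 0},{"offset": [0,0,-0.75],"twist": 0},{"offset": [0,0,-1],"twist": 0}]' --claw 1

```text
t: 52.63
position: [0.4532, 0.0973, 0.1116]
tool_rot: [-0.001, 0.006, 1.0, -0.0]
contact_force: [0.7, -0.2, -0.4]
finger_gap: 0.0853
grip_force: 0.0
```

Request:
move_arm --plan '[{"offset": [0.1,0,-0.1],"twist": 0},{"offset": [0.2,0,-0.2],"twist": 0},{"offset": [0.3,0,-0.3],"twist": 0},{"offset": [0.4,0,-0.4],"twist": 0},{"offset": [0.5,0,-0.5],"twist": 0},{"offset": [0.6,0,-0.6],"twist": 0},{"offset": [0.7,0,-0.7],"twist": 0},{"offset": [0.8,0,-0.8],"twist": 0},{"offset": [0.9,0,-0.9],"twist": 0},{"offset": [1,0,-1],"twist": 0}]'

```text
t: 53.47
position: [0.3531, 0.0986, 0.2115]
tool_rot: [-0.0, 0.006, 1.0, -0.0]
contact_force: [0.6, -0.1, 0.7]
finger_gap: 0.0851
grip_force: 0.0
```

```bash
cat > chk.py <<'E'
from h import *
for n in("top","wrist"):
    c=arm.calibration(n);im,d=arm.grab_frame(n);cv2.imwrite(f"pics/f_{n}.png",im[:,:,::-1])
im=cv2.imread("pics/f_top.png")
a=cv2.resize(im[120:265,200:385],None,fx=4,fy=4,interpolation=cv2.INTER_CUBIC)
cv2.imwrite("pics/f_c.png",a)
E
python3 chk.py
```

```text
(no output)
```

View pics/f_c.png

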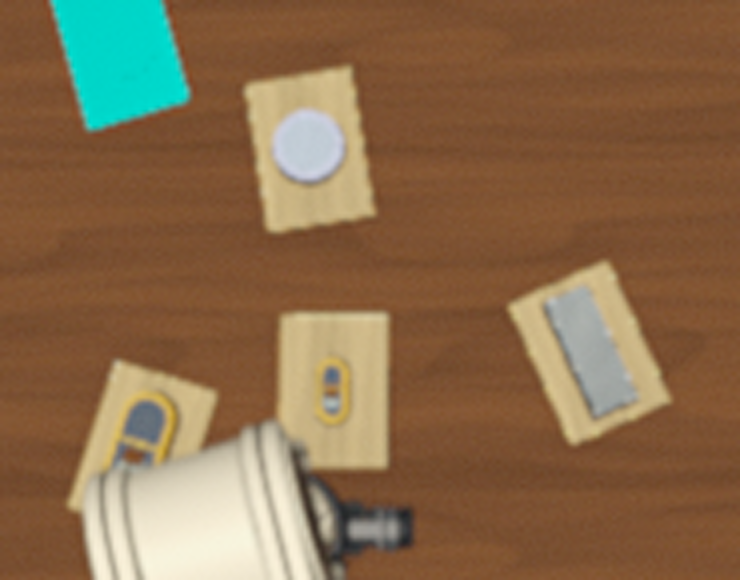

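Request:
move_arm --plan '[{"offset": [0,-0.1,0],"twist": 0},{"offset": [0,-0.2,0],"twist": 0},{"offset": [0,-0.3,0],"twist": 0},{"offset": [0,-0.4,0],"twist": 0},{"offset": [0,-0.5,0],"twist": 0},{"offset": [0,-0.6,0],"twist": 0},{"offset": [0,-0.7,0],"twist": 0},{"offset": [0,-0.8,0],"twist": 0},{"offset": [0,-0.9,0],"twist": 0},{"offset": [0,-1,0],"twist": 0}]'

```text
t: 54.4
position: [0.3529, -0.002, 0.2103]
tool_rot: [-0.0, 0.006, 1.0, -0.0]
contact_force: [0.3, 0.4, 0.3]
finger_gap: 0.0853
grip_force: 0.0
```

Request:
move_arm --plan '[{"offset": [0,-0.1,0],"twist": 0},{"offset": [0,-0.2,0],"twist": 0},{"offset": [0,-0.3,0],"twist": 0},{"offset": [0,-0.4,0],"twist": 0},{"offset": [0,-0.5,0],"twist": 0},{"offset": [0,-0.6,0],"twist": 0},{"offset": [0,-0.7,0],"twist": 0},{"offset": [0,-0.8,0],"twist": 0},{"offset": [0,-0.9,0],"twist": 0},{"offset": [0,-1,0],"twist": 0}]'

```text
t: 55.23
position: [0.3516, -0.1021, 0.2103]
tool_rot: [-0.0, 0.006, 1.0, 0.0]
contact_force: [0.0, -0.2, -0.2]
finger_gap: 0.0855
grip_force: 0.0
```

```bash
python3 - <<'E'
import re
s=open('h.py').read()
s=s.replace('''    if board: m=''','''    if dz: m=(hsv[:,:,1]<45)|((hsv[:,:,1]>125)&(hsv[:,:,2]>170)) if k.endswith("plane") else hsv[:,:,1]<45
    elif board: m=''')
open('h.py','w').write(s)
E
python3 look.py t2 large_plane+,small_plane+,stone+,tin+ top
python3 look.py wf large_plane+,small_plane+,stone+,tin+
python3 - <<'E'
import cv2,numpy as np
a=cv2.imread('pics/t2.png');h=cv2.cvtColor(cv2.imread('pics/t2_raw.png'),cv2.COLOR_BGR2HSV)
cv2.imwrite('pics/t2c.png',cv2.resize(a[120:265,200:385],None,fx=4,fy=4,interpolation=cv2.INTER_NEAREST))
E
```

```text
t 55.23 pos [ 0.3516 -0.1021  0.2103] phi 3.129
large_plane+ [0.4135 0.2507] a 2.824 area 0.95 z 0.0346 | tool dx,dy -0.576 3.535 dz to 0: 2.103 twist 0.609
small_plane+ [0.4558 0.1   ] a 3.106 area 0.97 z 0.0309 | tool dx,dy -1.016 2.033 dz to 0: 2.103 twist 0.047
stone+ [ 0.4834 -0.0999] a 0.413 area 1.05 z 0.0288 | tool dx,dy -1.318 0.038 dz to 0: 2.103 twist -0.85
tin+ [0.6489 0.1178] a 1.619 area 1.04 z 0.0295 | tool dx,dy -2.946 2.236 dz to 0: 2.103 twist 3.02
t 55.28 pos [ 0.3518 -0.1033  0.2103] phi 3.128
large_plane+ [0.4214 0.2522] a 2.915 area 0.46 z 0.0331 | tool dx,dy -0.647 3.565 dz to 0: 2.103 twist 0.426
small_plane+ [0.4571 0.1014] a 2.812 area 0.57 z 0.0293 | tool dx,dy -1.025 2.061 dz to 0: 2.103 twist 0.631
stone+ [ 0.4803 -0.1025] a 0.395 area 1.03 z 0.0283 | tool dx,dy -1.285 0.025 dz to 0: 2.103 twist -0.817
tin+ [0.6498 0.1296] a 2.442 area 0.32 z 0.0288 | tool dx,dy -2.948 2.37 dz to 0: 2.103 twist 1.372
```

View pics/t2c.png

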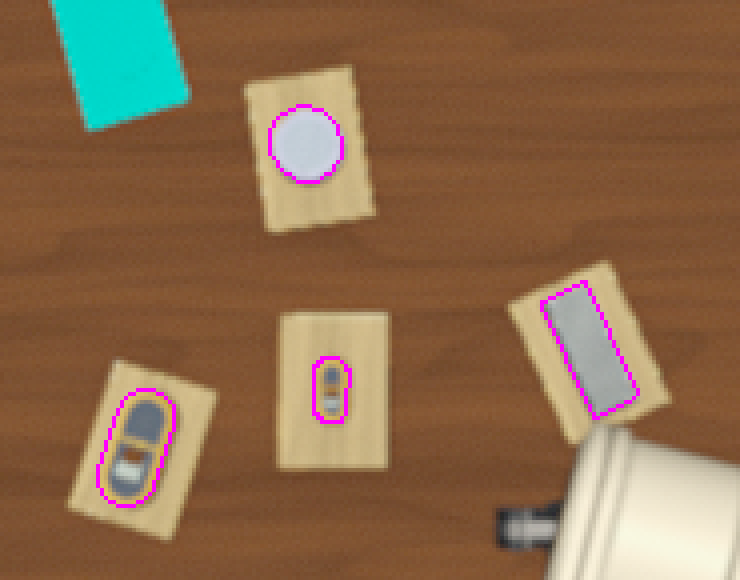

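All four match the board silhouettes measured earlier by the same camera to within about 1.5 mm and 0.02 rad, and their heights confirm they sit on the boards. I'm handing the job in.

```bash
python3 -c "
from station import arm
print(arm.job_done())"
```

```text
the job is handed in; nothing more can be done
None
```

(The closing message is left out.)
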